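# Stand a washed cheese board on its drying stand

### The arm

A 7-joint arm with a two-finger parallel gripper is mounted at the origin on the work surface. World frame = base frame: x ahead of the robot, y to its left, z up, the work surface at z = 0. Lengths are in m, angles in rad, forces in N, time in s.
With the tool pointing down it reaches from about 0.425 to 0.925 m from the base axis. Payload 6.8 kg.
Tool frame: the origin (TCP) lies on the front face of the gripper's body, between the roots of the fingers; the fingertips stand 73 mm ahead of it and the grasp point (between the pads) lies 54 mm ahead of it; z points along the fingers, y is the direction in which the jaws open and shut (so a half turn about z gives the same grasp; the last joint's range is limited). The gripper opens to 85 mm and grips with 20 to 120 N. Pads are 22 mm wide; open, the fingers measure 114 mm over their backs; the gripper's body (76 mm by 85 mm) begins 54 mm behind the grasp point. The pads swing forward as they close: fully open they stand 13 mm farther back than shut.
Start: joints at [1.006, 0.477, 0.022, 1.555, -0.011, 1.109, -0.083], TCP at [0.298, -0.606, 0.304] pointing down, gripper open.
Joint ranges: [-2.96, 2.96], [-0.34, 2.1], [-1.41, 1.46], [0.24, 2.44], [-1.37, 4.51], [0.17, 1.92], [-2.96, 2.96]. Speed limits (rad/s): [2.39, 2.39, 3.14, 3.14, 3.14, 3.14, 3.14].

### API

Orientations are given as a unit quaternion [w, x, y, z].
In Python, from station import get_obs, read_camera, hand_in, spot_in, cut_out, spot_point gives the robot as it stands. The module is installed in compiled form; this text tells all that it offers.
- The arm moves only by the tool move_arm, never from a script. Its arguments are lists of equal length, an entry for each row: "gripper": the opening, from 0 (shut) to 1 (fully open); "xyz": the shift along the tool's x, y, z in cm, a list of three; "twist": the turn about the tool's z in rad. A call has 1 to 5 rows; each row is the pose to reach, as a shift and turn from the pose commanded when the call began, along the tool's axes at that moment; what a row does not reach only later rows make up. A row lasts 1/12 s, in which the tool goes at most 41.7 mm and 7.16 degrees, less where a joint would pass 70% of its speed; a pose out of reach is approached as far as the arm can. A call with a gripper value outside its range is refused whole. The fingers move at their own pace and stop on an object; "squeeze" is the grip in N (left out, the last holds). Time passes only in rows, so rows that repeat a pose let the fingers close. It gives the time, the measured TCP pose, the force and the opening at its end, in the units of the state.
- get_obs(): the state, without advancing time (a new reading comes with each control period).
- read_camera(name): name is "scene" or "top"; returns a dict with "pixels" (400x640x3 uint8, red, green, blue), "fx", "fy", "cx", "cy" (pixels), "k1" (the pictures are not rectified: a ray, as slopes to the right and down, at radius r is drawn at 1 + k1 r^2 times it, then the intrinsics apply), "R" (3x3) and "t" (3): a world point X has camera coordinates R X + t. Camera axes: x right, y down, z forward; pixel columns grow to the right and rows downward; lengths in m; the calibration is good to about 2 mm. A picture is of the moment at which its call begins. There is no depth.
- hand_in(): hands the job in, once; it reports no verdict.
Trained networks look in the newest picture that a camera, given by its name, has taken for a name from the list of things; names that differ only in an ending like _2 or _b are one class to them, and where a whole thing is asked for, a point or a joint stands for the part that bears it (a point fixed in the world has none). Each returns a list of dicts, best first, with "p" (0 to 1); they miss things now and then, are a little off and sometimes report something else, mostly with a low value. They report only what shows in the picture. A call takes as long as a camera call. They do not tell look-alikes from the thing itself.
- spot_in(query, camera): "centre" ([x, y, z] in m, in world coordinates, good to about 4 mm: the middle of the surface that is visible of it).
- cut_out(query, camera): "pixels" (400x640 bool, what is visible of it).
- spot_point(query, camera): "centre" ([x, y, z] in m, in world coordinates, good to about 4 mm: a listed point, or the origin of a listed thing).
The state is a dict: "t": time; "q": joint angles; "joint_vel": joint speeds; "joint_torque": joint torques, N m; "eef_pos": TCP position; "tool_rot": TCP orientation; "contact_force": force on the tool from outside, world axes, zero at the start; "torque": the same for the moment, N m; "gripper_width": opening from 0.0 (shut) to 1.0 (fully open).
Only numpy, scipy, OpenCV 4.12 (cv2) and the standard library are available. Lean on these libraries where they do the work, as an engineer would, in place of code of your own. Each camera call takes 0.05 s, during which the arm holds its last target.

### The job

The washed ripening board lies flat on the battens of the drip rest. Tip it up on its long edge against the splash board, then take it over to the empty drying stand and lean it there, gently and square in the middle: foot on the ledge, back flat against the sloping backrest. Let go of it, and leave everything else on the table where it is.

Things in the scene. Friction and masses are not known exactly. Their poses are not given: they have to be found in the camera images.
- board: the washed ripening board, plain spruce, 140 x 200 x 18 mm, about 0.27 kg: the only board lying flat on the drip rest. Origin at its centre; own x along the 140 mm side, y along the 200 mm side, z through the thickness. Starts with z up, its +x edge towards the splash board, at most 35 mm short of it, turned up to 0.1 rad; its near edge (x = -70 mm) overhangs the batten ends, free below.
- drip_rest: drip rest, fixed to the table: steel tray with two wooden battens and a wooden splash board behind. Origin on the table, mid-width; own x level from battens to splash board, y along the splash board, z up. Battens: tops 40 mm above the table, 20 mm wide, centred at y = -68 and 68 mm, from x = -120 to 0 mm. Tray: floor 4 mm high, 250 mm wide, out to x = -157 mm; rim 8 mm high.
- splash_foot (a point): the corner where the splash board's face meets the level of the batten tops (drip rest's own x = 0, mid-width, 40 mm above the table); axes as the drip rest's. The face leans back 10 degrees (its top away from the battens) and rises 73 mm along the slope above this corner, 250 mm wide, 16 mm thick. A board tipped up on its far edge leans on it 10 degrees past upright, its upper 67 mm standing free.
- stand: the empty drying stand, a wooden easel fixed to the table, 212 mm wide, 130 mm high. Two stands look alike; this is the one without a board. Origin on the table, straight below the corner of ledge and backrest, mid-width; own x points level out of its front (from backrest over ledge), y along the ledge, z up. It reaches from x = -118 to +35 mm.
- stand_rest: sloping part of the empty stand. Origin in the corner of ledge and backrest, 55 mm above the table, mid-width; own x square to the backrest, out of its front; y along the ledge; z up the backrest, which leans back 30 degrees from vertical. Ledge: square to the backrest, 34 mm deep, 212 mm long, 14 mm thick, no lip. A board fully home has its centre at x = 9, y = 0, z = 70 mm.
- rest_top (a point): middle of the top of the empty stand's backrest: 84 mm up the slope from the corner, on the plane of its face; axes as the stand_rest's. The backrest is two posts 22 mm wide at y = -75 and 75 mm, joined by two rails at 20 and 66 mm up the slope (22 mm wide); above this point it is open, so a board's upper 56 mm stand free, front and back.
- other_stand: the second drying stand, same make and size, fixed to the table, with a board already drying on it. Origin and axes as those of the empty stand.
- drying_board: the board drying on the other stand, same make and size as the washed one, loose. Origin at its centre, own z through the thickness.
- jug: stainless jug, open, 100 mm across and 170 mm high, a handle on one side reaching 85 mm from the axis; stands between the drip rest and the stands. Origin at the centre of its foot.
- cheese: cheese wheel lying flat, 148 mm across, 48 mm high. Origin at the centre of its underside.
- cheese2: smaller cheese wheel lying flat, 128 mm across, 42 mm high. Origin at the centre of its underside.
- mould: empty white cheese mould, an open cup 108 mm across and 100 mm high. Origin at the centre of its foot.
- press_lid: round wooden press lid, 120 mm across, 18 mm thick with a cross handle on top, 40 mm high in all. Origin at the centre of its underside.
- brush: hand scrubbing brush lying on its bristles, 75 x 170 x 45 mm, its length along own y. Origin at the centre of its underside.
Things that resemble listed ones, but are neither listed nor needed, are in the scene too. Leave any purple look-alike of the board alone.

How it is judged:
On the way:
1. the board stands on a long edge on the battens, leaning against the splash board (angle between board's own z axis and vertical between 1.35 and 1.8 rad and angle between board's own y axis and vertical between 1.45 and 1.69 rad and x of board in the frame of drip_rest between -0.03 and 0.02 m and z of board in the frame of drip_rest between 0.095 and 0.118 m and contact force between board and drip_rest above 0.5 N), for 0.2 s.
At the end, for the whole second after the job is handed in: the board is let go and at rest on the empty stand: a long edge on the ledge (centre within 5 mm of its home height up the slope), its back flat on the backrest (within 5 mm and 3.4 degrees), its long side along the ledge within 3.4 degrees and its middle within 25 mm of the stand's middle (x of board in the frame of stand_rest between 0.004 and 0.014 m and y of board in the frame of stand_rest between -0.025 and 0.025 m and z of board in the frame of stand_rest between 0.065 and 0.075 m and angle between the z axis of board and the x axis of stand_rest, either way round below 0.06 rad and angle between the y axis of board and the y axis of stand_rest, either way round below 0.06 rad and contact force between board and the fingers below 0.05 N and linear speed of board below 0.01 m/s and angular speed of board below 0.05 rad/s); the robot touches nothing.
It fails at once if the drying board on the other stand is shifted by more than 15 mm (distance of drying_board from where it was at the start of the episode above 0.015 m).
It fails at once if a bystander on the table is shifted or knocked over (30 mm) (distance of any of jug, cheese, cheese2, mould, press_lid, brush from where it was at the start of the episode above 0.03 m or angle between any of jug, mould's own z axis and vertical above 0.4 rad).
It fails at once if the board is dropped, or falls over: it moves faster than 0.5 m/s with no finger on it (linear speed of board above 0.5 m/s and contact force between board and the fingers below 0.05 N).
It also fails if it takes over 64 s, if anything falls off the work surface, if the arm or the gripper's body presses on something with over 40 N, if the wrist force passes 120 N, or if a joint passes its speed limit or range.

## Working session

There is one attempt and no reset: what is moved stays moved. The work goes in short steps, Python scripts to look and compute and a tool call to move; the robot and the scene stay as the last step left them, time stands still between calls to the robot, and variables do not carry over. Pictures are saved under pics/ and viewed, and the job is handed in when it is done.

Besides the shell and the picture viewer there is one more tool, called as name(argument=value, ...), one argument or row to a line, values as JSON. move_arm: Moves the arm, as the interface text tells. Its arguments: {"type":"object","properties":{"gripper":{"type":"array","items":{"type":"number"}},"xyz":{"type":"array","items":{"type":"array","items":{"type":"number"}}},"twist":{"type":"array","items":{"type":"number"}},"squeeze":{"type":"number"}},"required":["gripper","xyz","twist"]}

```bash
mkdir -p pics
cat > h.py <<'E'
import numpy as np, cv2
from station import *
def save(name,fn):
    c=read_camera(name); cv2.imwrite('pics/'+fn,c['pixels'][:,:,::-1]); return c
def proj(c,X):
    p=np.array(c['R'])@np.array(X)+np.array(c['t']); s=p[:2]/p[2]; r2=s@s; s=s*(1+c['k1']*r2)
    return np.array([c['fx']*s[0]+c['cx'],c['fy']*s[1]+c['cy']])
def ray(c,u,v):
    K=np.array([[c['fx'],0,c['cx']],[0,c['fy'],c['cy']],[0,0,1.]])
    s=cv2.undistortPoints(np.array([[[u,v]]],float),K,np.array([c['k1'],0,0,0,0.]))[0,0]
    R=np.array(c['R']); d=R.T@np.array([s[0],s[1],1]); o=-R.T@np.array(c['t']); return o,d
def onz(c,u,v,z):
    o,d=ray(c,u,v); return o+d*(z-o[2])/d[2]
E
python3 - <<'E'
from h import *
np.set_printoptions(precision=4,suppress=True)
for n in('scene','top'):
    c=save(n,n+'0.png'); print(n,c['fx'],c['k1'],-np.array(c['R']).T@c['t'])
    for q in ['board','drip_rest','stand','drying_board','jug','cheese','cheese2','mould','press_lid','brush']:
        print(q,[(np.round(d['centre'],3),round(d['p'],2)) for d in spot_in(q,n)[:4]])
    for q in ['board','splash_foot','drip_rest','stand','stand_rest','rest_top','other_stand','drying_board','jug']:
        print('pt',q,[(np.round(d['centre'],3),round(d['p'],2)) for d in spot_point(q,n)[:4]])
o=get_obs();print(o)
E
```

```text
scene 502.9939393431695 -0.006771169116678033 [1.877  0.4583 1.1844]
board [(array([ 0.45 , -0.288,  0.059]), 0.59), (array([ 0.24 , -0.435,  0.019]), 0.58)]
drip_rest [(array([ 0.579, -0.292,  0.061]), 0.73), (array([ 0.769, -0.076,  0.069]), 0.45)]
stand [(array([0.491, 0.382, 0.072]), 0.94)]
drying_board [(array([0.565, 0.118, 0.129]), 0.82)]
jug [(array([ 0.456, -0.062,  0.118]), 0.96), (array([ 0.49 , -0.564,  0.04 ]), 0.49), (array([0.492, 0.384, 0.07 ]), 0.44)]
cheese [(array([0.335, 0.189, 0.054]), 0.87), (array([0.773, 0.213, 0.042]), 0.66)]
cheese2 [(array([0.335, 0.189, 0.054]), 0.87), (array([0.773, 0.213, 0.042]), 0.66)]
mould [(array([ 0.769, -0.076,  0.071]), 0.93)]
press_lid [(array([0.733, 0.403, 0.018]), 0.91)]
brush [(array([ 0.491, -0.562,  0.039]), 0.86)]
pt board [(array([ 0.226, -0.44 ,  0.008]), 0.97), (array([ 0.46 , -0.299,  0.048]), 0.62)]
pt splash_foot [(array([ 0.564, -0.313,  0.041]), 0.7), (array([ 0.504,  0.393, -0.   ]), 0.17)]
pt drip_rest [(array([ 0.557, -0.308, -0.001]), 0.6)]
pt stand [(array([ 0.504,  0.392, -0.001]), 0.79), (array([ 0.348,  0.
[... 1628 characters left out ...]
other_stand [(array([0.59 , 0.126, 0.002]), 0.59)]
pt drying_board [(array([0.561, 0.125, 0.122]), 0.65)]
pt jug [(array([ 0.422, -0.066, -0.002]), 0.59), (array([0.462, 0.376, 0.128]), 0.49)]
{'t': 2.0, 'q': array([ 1.0059,  0.477 ,  0.0224,  1.5554, -0.0115,  1.1093, -0.0831]), 'joint_vel': array([ 0.0005,  0.0001,  0.0004,  0.0011,  0.0009, -0.0009,  0.0011]), 'joint_torque': array([ -0.0005, -59.6313,   1.6061, -28.1538,   0.0125,   0.0015,
         0.    ]), 'eef_pos': array([ 0.2977, -0.6058,  0.3039]), 'tool_rot': array([0.    , 0.974 , 0.2264, 0.    ]), 'contact_force': array([-0.1808, -0.0676,  0.0657]), 'torque': array([0.0369, 0.0189, 0.0162]), 'gripper_width': 0.9980999709155413}
```

View pics/scene0.png

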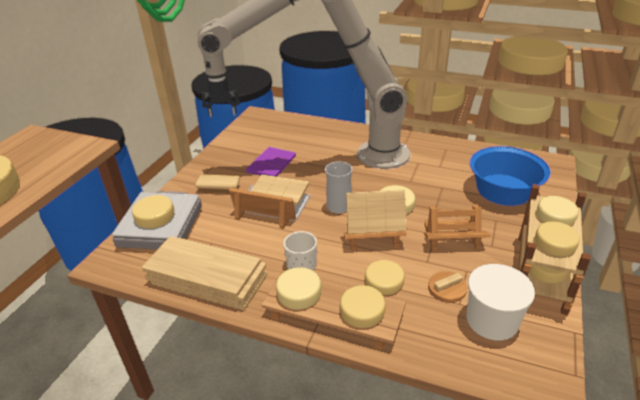

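View pics/top0.png

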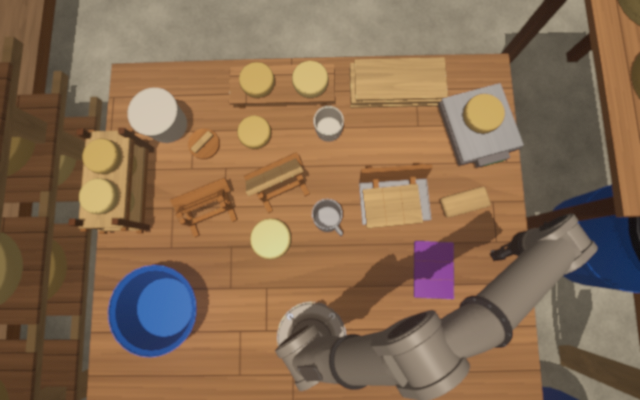

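Run:
```python
from h import *
import json
for n,(a,b,w,h) in {'top':(340,140,160,120),'scene':(190,150,160,120)}.items():
    c=read_camera(n); im=c['pixels'][b:b+h,a:a+w,::-1]
    np.savez(n+'.npz',**{k:np.array(v) for k,v in c.items()})
    cv2.imwrite(f'pics/{n}_drip.png',cv2.resize(im,None,fx=5,fy=5,interpolation=cv2.INTER_CUBIC))
    for q in ['board','drip_rest','stand']:
        r=cut_out(q,n)
        for i,d in enumerate(r[:3]):
            ys,xs=np.nonzero(d['pixels']); print(n,q,i,round(d['p'],2),len(xs),xs.mean(),ys.mean()); np.save(f'm_{n}_{q}_{i}.npy',d['pixels'])
c=read_camera('top');im=c['pixels'][140:260,150:310,::-1]
cv2.imwrite('pics/top_stand.png',cv2.resize(im,None,fx=5,fy=5,interpolation=cv2.INTER_CUBIC))
```

```text
top board 0 0.88 2203 432.9214707217431 269.24965955515205
top board 1 0.66 2145 391.8638694638695 206.44522144522145
top drip_rest 0 0.77 1693 398.73183697578264 181.1193148257531
top stand 0 0.77 1741 203.06433084434232 203.7145318782309
scene board 0 0.83 1033 280.64956437560505 186.94966118102613
scene board 1 0.76 949 271.43624868282404 161.5026343519494
scene drip_rest 0 0.75 1692 265.87943262411346 204.70390070921985
scene stand 0 0.61 1749 454.36992567181244 225.82961692395654
```

View pics/top_drip.png

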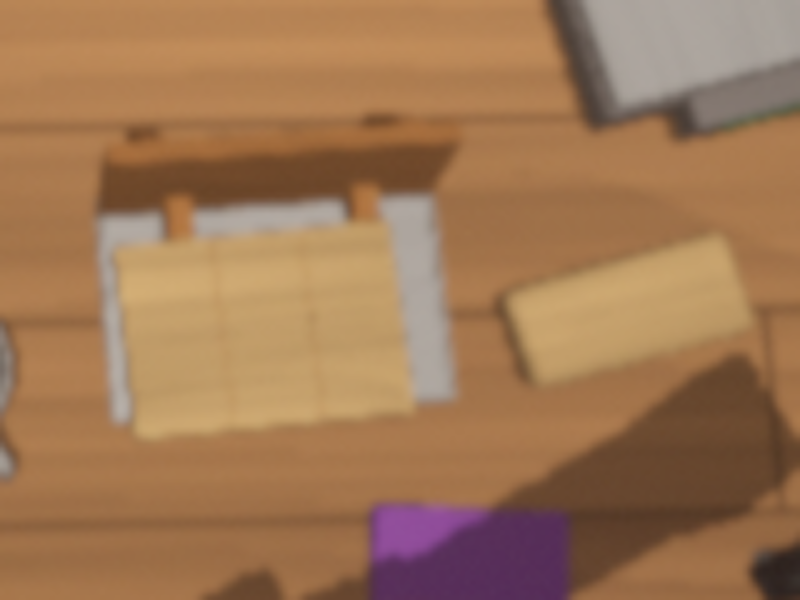

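View pics/scene_drip.png

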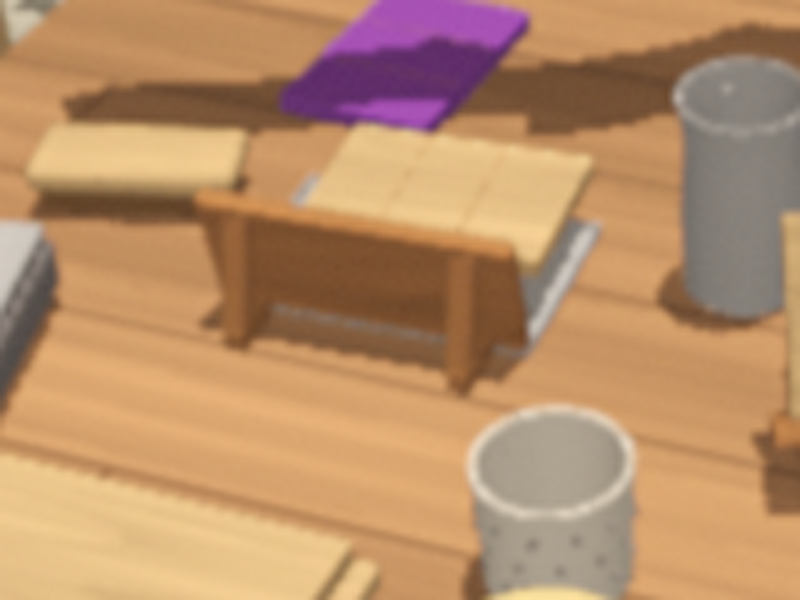

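View pics/top_stand.png

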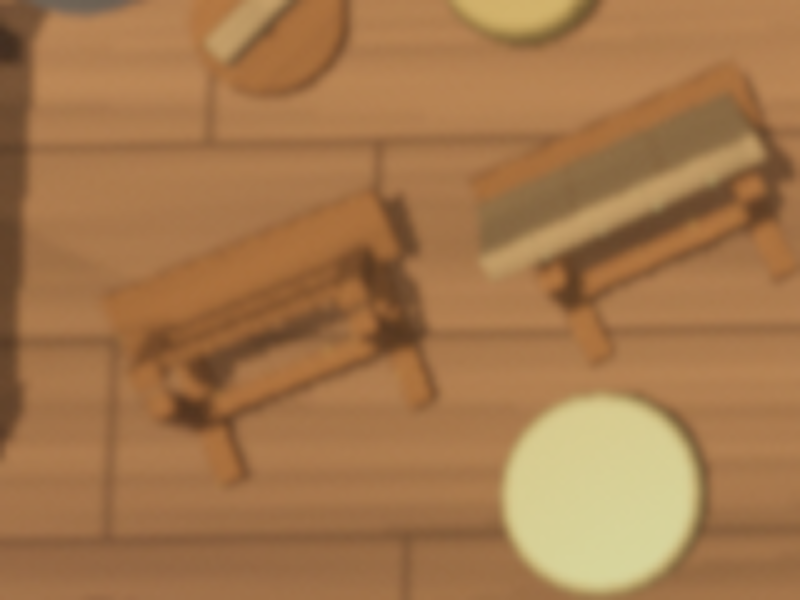

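```bash
cat >> h.py <<'E'
def cr(px,py,a,b): return (px+.5)/5-.5+a,(py+.5)/5-.5+b
def az(v): return float(np.arctan2(v[1],v[0]))
E
python3 - <<'E'
from h import *
np.set_printoptions(precision=4,suppress=True)
c=dict(np.load('top.npz'));s=dict(np.load('scene.npz'))
P=[onz(c,*cr(x,y,340,140),.058) for x,y in [(118,247),(388,225),(413,412),(137,438)]]
print(np.array(P),np.mean(P,0)); FL,FR,NR,NL=P
print('len',np.linalg.norm(FL-FR),np.linalg.norm(NL-NR),np.linalg.norm(FL-NL),np.linalg.norm(FR-NR)); print('yaw of x',az(FL-NL),az(FR-NR),'from y',az(FL-FR)-np.pi/2,az(NL-NR)-np.pi/2)
T=[onz(c,*cr(x,y,340,140),.008) for x,y in [(97,213),(437,193),(456,398),(112,423)]]
print(np.array(T)); FL,FR,NR,NL=T
print('tray w',np.linalg.norm(FL-FR),np.linalg.norm(NL-NR),np.linalg.norm(FL-NL),'yaw',az(FL-NL),az(FR-NR),az(FL-FR)-np.pi/2,az(NL-NR)-np.pi/2)
top=[onz(c,*cr(x,y,340,140),.04+.073*np.cos(.1745)) for x,y in [(108,165),(455,140)]]
print('splash top',np.array(top),np.linalg.norm(top[0]-top[1]),az(top[0]-top[1])-np.pi/2)
# stand: ledge edge + rest top
for n in('top','scene'):
    for k in range(4):
        read_camera(n)
        print(n,[[np.round(d['centre'],3) for d in spot_point(q,n)[:1]] for q in('stand_rest','rest_top','stand','splash_foot','drip_rest')])
print(get_obs()['t'])
E
```

```text
[[ 0.5173 -0.1976  0.058 ]
 [ 0.5296 -0.3922  0.058 ]
 [ 0.3945 -0.4024  0.058 ]
 [ 0.3797 -0.2065  0.058 ]] [ 0.4553 -0.2997  0.058 ]
len 0.1949864099933177 0.19646920399881718 0.13788132605273112 0.13553274705943943
yaw of x 0.06459834219386215 0.07545878658304733 from y 0.0632066410196015 0.07521195637422129
[[ 0.5527 -0.1872  0.008 ]
 [ 0.5629 -0.4415  0.008 ]
 [ 0.409  -0.4463  0.008 ]
 [ 0.3954 -0.1933  0.008 ]]
tray w 0.2544901163514928 0.25334466168581915 0.15738678925290844 yaw 0.03865532232226121 0.03102786801604935 0.04036454737710127 0.05386939577179639
splash top [[ 0.5655 -0.1878  0.1119]
 [ 0.5786 -0.43    0.1119]] 0.2425274407799735 0.05392672471045534
top [[array([0.5  , 0.391, 0.055])], [array([0.462, 0.376, 0.124])], [array([0.501, 0.391, 0.002])], [array([ 0.563, -0.308,  0.042])], [array([ 0.562, -0.314, -0.001])]]
top [[array([0.499, 0.392, 0.056])], [array([0.458, 0.376, 0.127])], [array([0.5  , 0.388, 0.001])], [array([ 0.56 , -0.311,  0.042])], [array([ 0.559, -0.312, -0.002])]]
top [[array([0.502, 0.392, 0.056])], [array([0.461, 0.374, 0.128])], [array([ 0.5
[... 182 characters left out ...]
93, -0.   ])], [array([ 0.559, -0.308,  0.044])], [array([ 0.561, -0.314, -0.001])]]
scene [[array([0.496, 0.39 , 0.052])], [array([0.462, 0.377, 0.127])], [array([ 0.5  ,  0.391, -0.003])], [array([ 0.565, -0.312,  0.042])], [array([ 0.559, -0.312, -0.002])]]
scene [[array([0.496, 0.392, 0.058])], [array([0.46 , 0.377, 0.124])], [array([0.499, 0.39 , 0.001])], [array([ 0.564, -0.312,  0.039])], [array([ 0.557, -0.312, -0.002])]]
scene [[array([0.5  , 0.389, 0.055])], [], [array([ 0.502,  0.39 , -0.002])], [], [array([ 0.558, -0.312, -0.   ])]]
scene [[array([0.499, 0.392, 0.055])], [array([0.46 , 0.378, 0.123])], [array([ 0.503,  0.393, -0.002])], [], [array([ 0.558, -0.309, -0.001])]]
4.85
```

Run:
```python
from h import *
np.set_printoptions(precision=4,suppress=True)
c=dict(np.load('top.npz'))
def L(a,b,z):
    A=onz(c,*cr(*a,150,140),z);B=onz(c,*cr(*b,150,140),z);print(A,B,np.linalg.norm(A-B),'yaw',az(A-B)-np.pi/2, 'mid',(A+B)/2)
L((106,295),(374,191),.072)
# overlay
Rz=lambda y:np.array([[np.cos(y),-np.sin(y),0],[np.sin(y),np.cos(y),0],[0,0,1]])
def ov(cam,segs,crop,fn):
    c=dict(np.load(cam+'.npz'));a,b,w,h=crop
    im=cv2.resize(np.ascontiguousarray(c['pixels'][b:b+h,a:a+w,::-1]),None,fx=5,fy=5,interpolation=cv2.INTER_CUBIC)
    for A,B in segs:
        p=[tuple(np.round(((proj(c,X)-[a,b])+.5)*5-.5).astype(int).tolist()) for X in(A,B)]
        cv2.line(im,p[0],p[1],(255,0,0),1)
    cv2.imwrite('pics/'+fn,im)
def seglist(o,y,pts): 
    R=Rz(y); return [(R@np.array(p)+o,R@np.array(q)+o) for p,q in pts]
sd=np.sin(np.pi/6);cd=np.cos(np.pi/6)
def sr(x,y,z): return (cd*x-sd*z, y, .055+sd*x+cd*z)
h=.106
st=[(sr(34,0,0),)]
pts=[(sr(.034,-h,0),sr(.034,h,0)),(sr(0,-h,0),sr(0,h,0)),(sr(0,-.086,.084),sr(0,.086,.084)),(sr(.034,h,0),sr(0,h,0)),(sr(.034,-h,0),sr(0,-h,0)),(sr(0,.086,.084),sr(0,.086,0)),(sr(0,-.086,.084),sr(0,-.086,0))]
S=seglist(np.array([.500,.391,0]),.355,pts)
ov('top',S,(150,140,160,120),'ov_st_top.png'); ov('scene',S,(400,170,120,100),'ov_st_sc.png')
t=.073;s1=np.sin(.1745);c1=np.cos(.1745)
pts=[((0,-.125,.04),(0,.125,.04)),((t*s1,-.125,.04+t*c1),(t*s1,.125,.04+t*c1)),((-.157,-.125,.008),(-.157,.125,.008)),((-.157,-.125,.008),(0,-.125,.008)),((-.157,.125,.008),(0,.125,.008)),((0,.125,.04),(t*s1,.125,.04+t*c1)),((0,-.125,.04),(t*s1,-.125,.04+t*c1))]
D=seglist(np.array([.5595,-.3115,0]),.045,pts)
b=[(.07,.1),(.07,-.1),(-.07,-.1),(-.07,.1)];b=[p+(.018,) for p in b]
D+=seglist(np.array([.4553,-.2997,.04]),.07,[(b[i],b[i-1]) for i in range(4)])
ov('top',D,(340,140,160,120),'ov_d_top.png'); ov('scene',D,(210,160,120,100),'ov_d_sc.png')
```

```text
[0.4933 0.4931 0.072 ] [0.5656 0.3011 0.072 ] 0.20515054630253643 yaw 0.3598604618354544 mid [0.5295 0.3971 0.072 ]
```

View pics/ov_d_top.png

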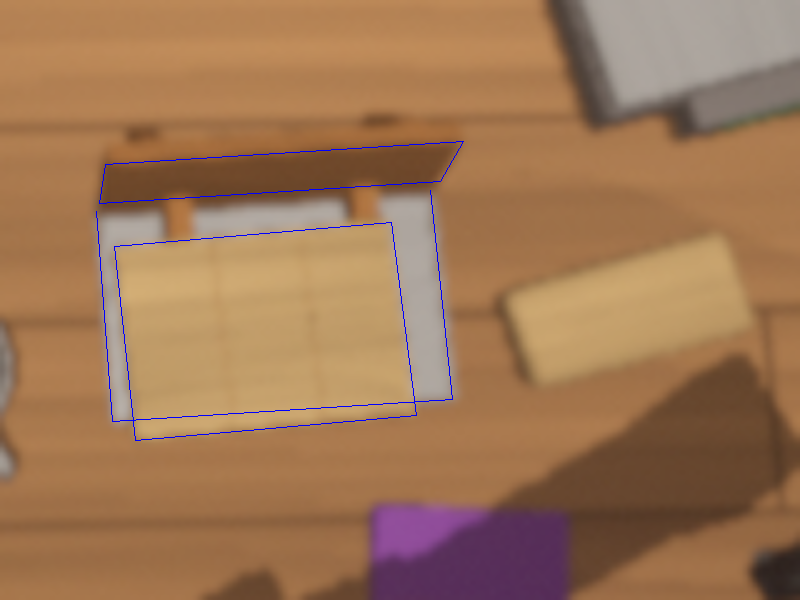

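View pics/ov_d_sc.png

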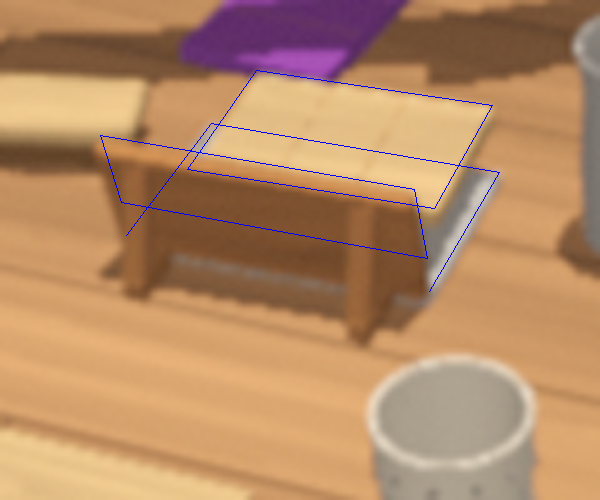

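View pics/ov_st_top.png

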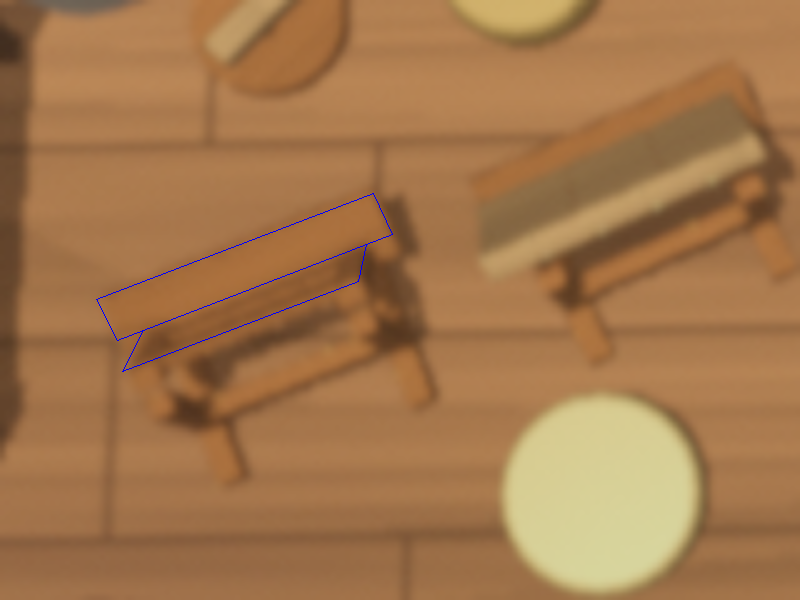

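View pics/ov_st_sc.png

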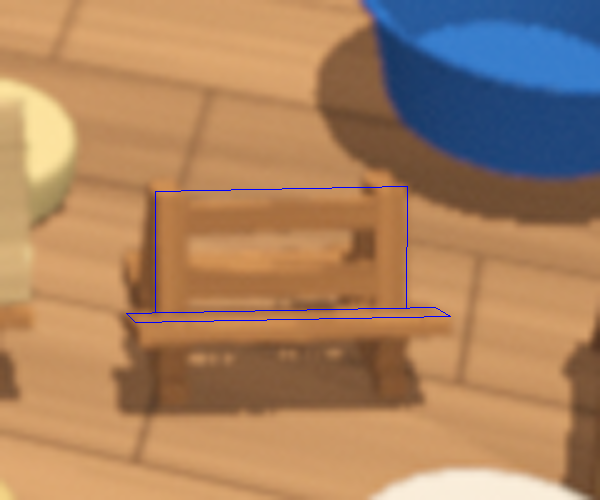

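```bash
cat >> h.py <<'E'
D0=np.array([.5595,-.3115]);DY=.047
S0=np.array([.500,.390]);SY=.357
def fr(o,y,x,yy): return o+np.array([np.cos(y)*x-np.sin(y)*yy,np.sin(y)*x+np.cos(y)*yy])
def tor(o,y,p): d=np.asarray(p)[:2]-o; return np.array([np.cos(y)*d[0]+np.sin(y)*d[1],-np.sin(y)*d[0]+np.cos(y)*d[1]])
from scipy.spatial.transform import Rotation as Ro
def pose():
    o=get_obs();q=o['tool_rot'];R=Ro.from_quat([q[1],q[2],q[3],q[0]]).as_matrix();return o,R
def delta(p,psi):
    o,R=pose();d=R.T@(np.array(p)-o['eef_pos'])*100;tw=az(R[:,0])-psi
    tw=(tw+np.pi)%(2*np.pi)-np.pi
    print('xyz cm',np.round(d,2),'twist',round(tw,3),'dist cm',round(float(np.linalg.norm(d)),1))
def stat():
    o,R=pose();print('t',round(o['t'],2),'p',np.round(o['eef_pos'],4),'psi',round(az(R[:,0]),4),'tz',np.round(R[:,2],3),'drip',np.round(tor(D0,DY,o['eef_pos']),4),'stand',np.round(tor(S0,SY,o['eef_pos']),4),'F',np.round(o['contact_force'],2),'g',round(o['gripper_width'],3),'q',np.round(o['q'],2))
E
python3 - <<'E'
from h import *
p=fr(D0,DY,-.206,.013);print(p)
stat();delta([*p,.304],DY)
delta([*p,.095],DY)
E
```

```text
[ 0.35311671 -0.30819279]
t 4.85 p [ 0.2977 -0.6058  0.3039] psi 0.4568 tz [ 0. -0. -1.] drip [-0.2753 -0.2817] stand [-0.5375 -0.8623] F [-0.39 -0.17  0.05] g 0.999 q [ 1.01  0.48  0.02  1.56 -0.01  1.11 -0.08]
xyz cm [ 1.810e+01 -2.427e+01 -1.000e-02] twist 0.41 dist cm 30.3
xyz cm [ 18.1  -24.27  20.89] twist 0.41 dist cm 36.8
```

move_arm(
  gripper=[0.5, 0.5, 0.5, 0.5, 0.5],
  xyz=[
    [18.1, -24.3, 0],
    [18.1, -24.3, 0],
    [18.1, -24.3, 0],
    [18.1, -24.3, 0],
    [18.1, -24.3, 0],
  ],
  twist=[0.41, 0.41, 0.41, 0.41, 0.41],
)

```text
t: 5.27
eef_pos: [0.3358, -0.399, 0.3039]
tool_rot: [0.0, 1.0, 0.022, 0.0]
contact_force: [0.9, 1.3, 0.9]
gripper_width: 0.497
```

Run:
```python
from h import *
stat();delta([*fr(D0,DY,-.206,.013),.095],DY)
```

```text
t 5.27 p [ 0.3358 -0.399   0.3039] psi 0.0444 tz [ 0. -0. -1.] drip [-0.2276 -0.0769] stand [-0.4296 -0.6819] F [0.91 1.34 0.92] g 0.497 q [ 0.72  0.22  0.03  1.92 -0.01  0.99 -0.77]
xyz cm [ 2.13 -9.   20.89] twist -0.003 dist cm 22.8
```

move_arm(
  gripper=[0.5, 0.5, 0.5, 0.5, 0.5],
  xyz=[
    [2.1, -9.0, 4],
    [2.1, -9.0, 8],
    [2.1, -9.0, 12],
    [2.1, -9.0, 16],
    [2.1, -9.0, 18],
  ],
  twist=[0, 0, 0, 0, 0],
)

```text
t: 5.68
eef_pos: [0.3532, -0.3099, 0.1337]
tool_rot: [0.001, 1.0, 0.024, 0.001]
contact_force: [0.6, -0.2, -1.2]
gripper_width: 0.5
```

Run:
```python
from h import *
stat();delta([*fr(D0,DY,-.206,.013),.095],DY)
```

```text
t 5.68 p [ 0.3532 -0.3099  0.1337] psi 0.049 tz [ 0.003 -0.001 -1.   ] drip [-0.206   0.0113] stand [-0.3821 -0.6045] F [ 0.55 -0.25 -1.17] g 0.5 q [ 0.61  0.4  -0.02  2.17  0.02  0.57 -0.95]
xyz cm [-0.01 -0.18  3.87] twist 0.002 dist cm 3.9
```

move_arm(
  gripper=[0.5, 0.5],
  xyz=[
    [0, 0, 2.9],
    [0, 0, 2.9],
  ],
  twist=[0, 0],
)

```text
t: 5.85
eef_pos: [0.35, -0.3087, 0.1007]
tool_rot: [-0.003, 1.0, 0.024, -0.004]
contact_force: [0.6, 0.7, -0.1]
gripper_width: 0.501
```

Run:
```python
from h import *
c=save('scene','a1.png'); cv2.imwrite('pics/a1c.png',cv2.resize(c['pixels'][110:270,160:380,::-1],None,fx=3.5,fy=3.5,interpolation=cv2.INTER_CUBIC))
stat()
```

```text
t 5.9 p [ 0.351  -0.31    0.1033] psi 0.0473 tz [-0.005  0.003 -1.   ] drip [-0.2082  0.0113] stand [-0.3842 -0.6038] F [ 0.36 -0.18  0.31] g 0.499 q [ 0.61  0.46 -0.02  2.18  0.02  0.51 -0.95]
```

View pics/a1c.png

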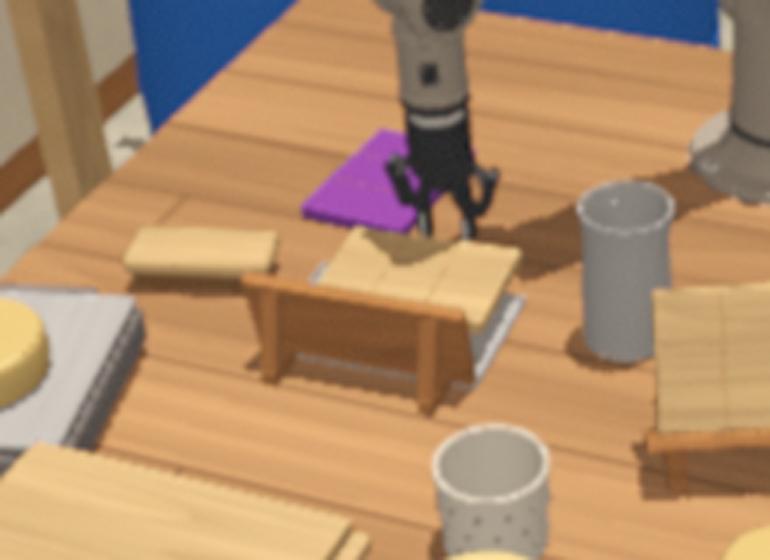

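move_arm(
  gripper=[0.5, 0.5, 0.5, 0.5],
  xyz=[
    [1.3, 0, 0.3],
    [2.5, 0, 0.6],
    [3.5, 0, 0.6],
    [4.5, 0, 0.6],
  ],
  twist=[0, 0, 0, 0],
)

```text
t: 6.23
eef_pos: [0.3991, -0.3095, 0.1006]
tool_rot: [0.001, 1.0, 0.023, 0.001]
contact_force: [-3.5, -1.1, 3.2]
gripper_width: 0.502
```

Run:
```python
from h import *
stat()
```

```text
t 6.23 p [ 0.3991 -0.3095  0.1006] psi 0.0469 tz [ 0.002 -0.001 -1.   ] drip [-0.1601  0.0095] stand [-0.339  -0.6202] F [-3.49 -1.1   3.17] g 0.502 q [ 0.55  0.5  -0.02  2.11  0.02  0.53 -1.01]
```

move_arm(
  gripper=[0.5, 0.5, 0.5],
  xyz=[
    [0.4, 0, 0],
    [0.8, 0, 0],
    [0.8, 0, 0],
  ],
  twist=[0, 0, 0],
)

```text
t: 6.48
eef_pos: [0.4064, -0.3088, 0.0997]
tool_rot: [0.0, 1.0, 0.024, 0.001]
contact_force: [-0.2, -0.2, 0.5]
gripper_width: 0.502
```

Run:
```python
from h import *
stat()
c=read_camera('top'); cv2.imwrite('pics/a2t.png',cv2.resize(c['pixels'][130:270,330:490,::-1],None,fx=4,fy=4,interpolation=cv2.INTER_CUBIC))
c=read_camera('scene'); cv2.imwrite('pics/a2c.png',cv2.resize(c['pixels'][130:250,200:360,::-1],None,fx=4,fy=4,interpolation=cv2.INTER_CUBIC))
```

```text
t 6.48 p [ 0.4064 -0.3088  0.0997] psi 0.0473 tz [ 0.002 -0.001 -1.   ] drip [-0.1528  0.0099] stand [-0.3319 -0.622 ] F [-0.21 -0.19  0.54] g 0.502 q [ 0.54  0.51 -0.02  2.09  0.02  0.54 -1.01]
```

View pics/a2t.png

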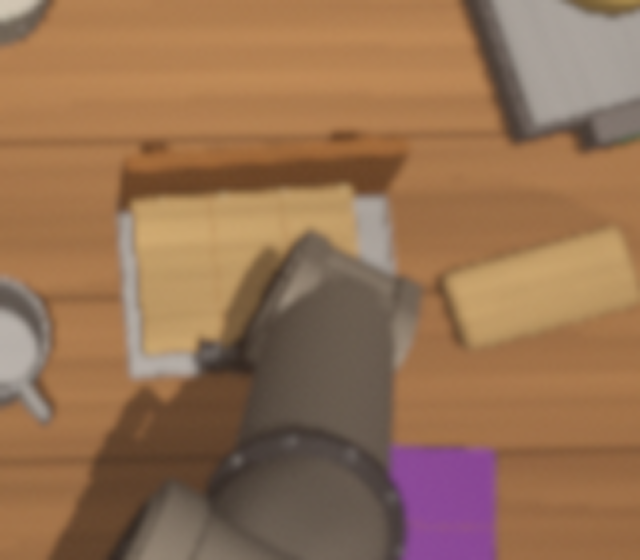

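View pics/a2c.png

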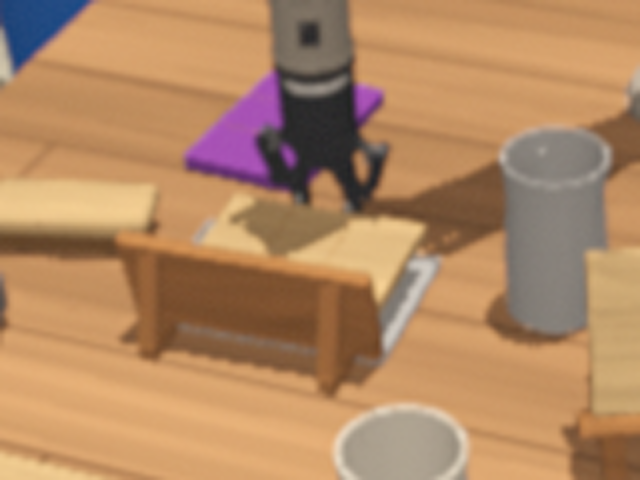

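move_arm(
  gripper=[0.5, 0.5, 0.5, 0.5, 0.5],
  xyz=[
    [-0.3, 0, 0.6],
    [-0.3, 0, 1.2],
    [0.3, 0, 1.2],
    [0.7, 0, 1.2],
    [1.0, 0, 1.2],
  ],
  twist=[0, 0, 0, 0, 0],
)

```text
t: 7.0
eef_pos: [0.408, -0.3079, 0.0852]
tool_rot: [-0.002, 1.0, 0.022, -0.007]
contact_force: [-24.3, -1.9, 9.4]
gripper_width: 0.499
```

Run:
```python
from h import *
stat()
```

```text
t 7.0 p [ 0.408  -0.3079  0.0852] psi 0.0435 tz [-0.015  0.004 -1.   ] drip [-0.1512  0.0107] stand [-0.3301 -0.6218] F [-24.28  -1.92   9.43] g 0.499 q [ 0.53  0.54 -0.01  2.09  0.02  0.53 -1.02]
```

move_arm(
  gripper=[0.5, 0.5, 0.5, 0.5],
  xyz=[
    [-0.2, 0, -0.6],
    [-0.2, 0, -1.2],
    [-0.2, 0, -1.8],
    [-0.1, 0, -2.4],
  ],
  twist=[0, 0, 0, 0],
)

```text
t: 7.33
eef_pos: [0.4119, -0.3076, 0.1103]
tool_rot: [-0.001, 1.0, 0.023, -0.003]
contact_force: [-6.2, 0.8, -1.4]
gripper_width: 0.498
```

Run:
```python
from h import *
stat()
c=read_camera('scene'); cv2.imwrite('pics/a3c.png',cv2.resize(c['pixels'][130:250,200:360,::-1],None,fx=4,fy=4,interpolation=cv2.INTER_CUBIC))
```

```text
t 7.33 p [ 0.4119 -0.3076  0.1103] psi 0.0462 tz [-0.005  0.002 -1.   ] drip [-0.1472  0.0109] stand [-0.3263 -0.6228] F [-6.17  0.83 -1.36] g 0.498 q [ 0.53  0.5  -0.02  2.08  0.02  0.57 -1.02]
```

View pics/a3c.png

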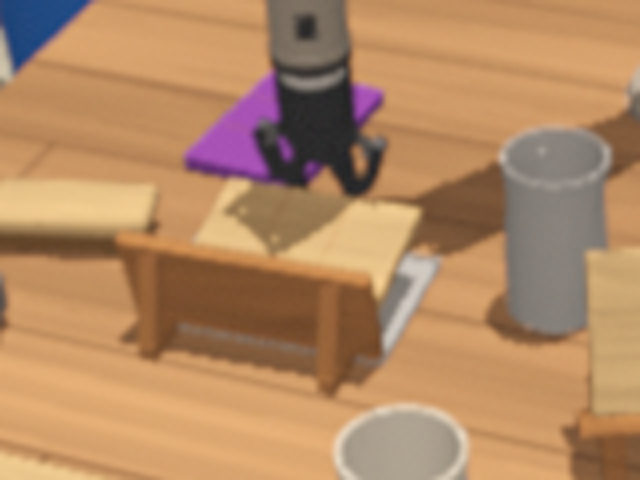

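move_arm(
  gripper=[0.5, 0.5, 0.5, 0.5, 0.5],
  xyz=[
    [0.2, 0, -1.0],
    [0.5, 0, -2.0],
    [0.9, 0, -3.0],
    [1.4, 0, -4.0],
    [2.0, 0, -5.0],
  ],
  twist=[0, 0, 0, 0, 0],
)

```text
t: 7.8
eef_pos: [0.4246, -0.3069, 0.1589]
tool_rot: [-0.003, 1.0, 0.022, -0.01]
contact_force: [-29.0, 1.2, 11.4]
gripper_width: 0.501
```

Run:
```python
from h import *
stat()
```

```text
t 7.8 p [ 0.4246 -0.3069  0.1589] psi 0.0432 tz [-0.02   0.006 -1.   ] drip [-0.1345  0.0109] stand [-0.3142 -0.6267] F [-29.03   1.19  11.37] g 0.501 q [ 0.51  0.43 -0.01  2.02  0.02  0.71 -1.04]
```

Run:
```python
from h import *
c=read_camera('scene'); cv2.imwrite('pics/a4c.png',cv2.resize(c['pixels'][130:250,200:360,::-1],None,fx=5,fy=5,interpolation=cv2.INTER_CUBIC))
stat()
```

```text
t 7.85 p [ 0.4254 -0.3071  0.1606] psi 0.0434 tz [-0.02   0.005 -1.   ] drip [-0.1337  0.0107] stand [-0.3135 -0.627 ] F [-29.99   3.38  13.91] g 0.499 q [ 0.51  0.43 -0.01  2.02  0.02  0.71 -1.04]
```

View pics/a4c.png

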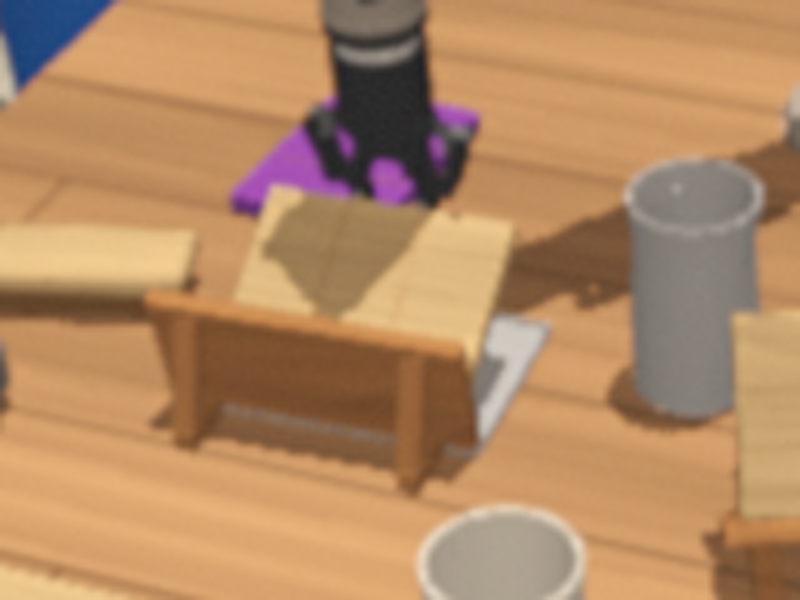

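move_arm(
  gripper=[0.5, 0.5, 0.5],
  xyz=[
    [-0.2, 0, -0.3],
    [-0.3, 0, -0.6],
    [-0.3, 0, -1.0],
  ],
  twist=[0, 0, 0],
)

```text
t: 8.1
eef_pos: [0.4285, -0.3069, 0.1702]
tool_rot: [-0.001, 1.0, 0.023, -0.003]
contact_force: [-0.5, -0.1, -1.0]
gripper_width: 0.498
```

Run:
```python
from h import *
stat()
c=read_camera('scene'); cv2.imwrite('pics/a5c.png',cv2.resize(c['pixels'][130:250,200:360,::-1],None,fx=5,fy=5,interpolation=cv2.INTER_CUBIC))
```

```text
t 8.1 p [ 0.4285 -0.3069  0.1702] psi 0.0457 tz [-0.006  0.002 -1.   ] drip [-0.1307  0.0108] stand [-0.3106 -0.6279] F [-0.52 -0.1  -1.01] g 0.498 q [ 0.52  0.41 -0.02  2.02  0.01  0.72 -1.03]
```

View pics/a5c.png

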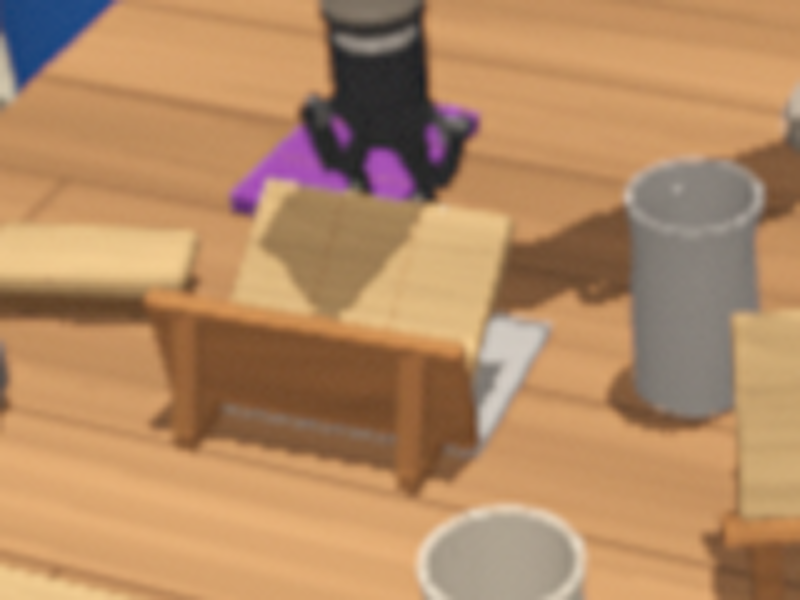

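```bash
cat >> h.py <<'E'
from scipy.optimize import least_squares
def tilt(px, pivz=.04):
    # px: two pixels (near-top corner y-, y+), in full image coords of scene
    s=dict(np.load('scene.npz'))
    def P(th,yc,px0,y):
        x=px0-.14*np.cos(th)+.018*np.sin(th); z=pivz+.14*np.sin(th)+.018*np.cos(th)
        return [*fr(D0,DY,x,y),z]
    f=lambda v:np.concatenate([proj(s,P(v[0],0,v[1],v[2]-.1))-px[0],proj(s,P(v[0],0,v[1],v[2]+.1))-px[1]])
    r=least_squares(f,[.5,0,.012]);print('theta deg',np.degrees(r.x[0]),'pivot x',r.x[1],'yc',r.x[2],'res',r.fun.round(2))
    th=r.x[0];print('corner x',r.x[1]-.14*np.cos(th),'z',pivz+.14*np.sin(th))
E
python3 - <<'E'
from h import *
tilt([np.array(cr(270,183,200,130)),np.array(cr(511,217,200,130))])
E
```

```text
theta deg 26.785670422446966 pivot x -0.015349556348110617 yc 0.008250215805409552 res [ 0.07 -0.43 -0.07  0.42]
corner x -0.14032735394256016 z 0.10309160093420364
```

move_arm(
  gripper=[0.5, 0.5, 0.5, 0.5],
  xyz=[
    [0.4, 0, -0.4],
    [0.8, 0, -0.8],
    [1.2, 0, -1.2],
    [1.6, 0, -1.6],
  ],
  twist=[0, 0, 0, 0],
)

```text
t: 8.48
eef_pos: [0.4409, -0.3067, 0.1862]
tool_rot: [-0.002, 1.0, 0.022, -0.007]
contact_force: [-23.4, 3.9, 15.6]
gripper_width: 0.499
```

Run:
```python
from h import *
stat()
c=read_camera('scene'); cv2.imwrite('pics/a6c.png',cv2.resize(c['pixels'][130:250,200:360,::-1],None,fx=5,fy=5,interpolation=cv2.INTER_CUBIC))
```

```text
t 8.48 p [ 0.4409 -0.3067  0.1862] psi 0.0443 tz [-0.014  0.004 -1.   ] drip [-0.1182  0.0103] stand [-0.2988 -0.6321] F [-23.42   3.9   15.64] g 0.499 q [ 0.5   0.41 -0.01  1.98  0.01  0.77 -1.05]
```

View pics/a6c.png

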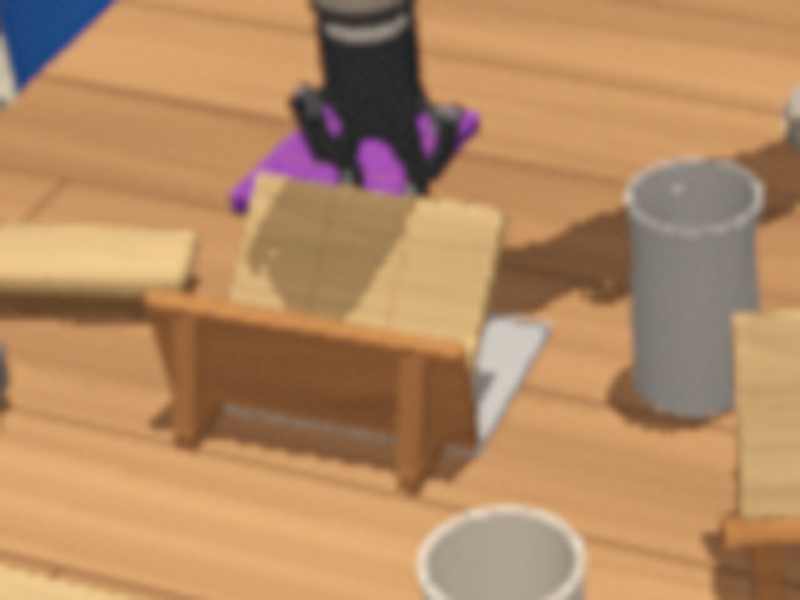

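move_arm(
  gripper=[0.5, 0.5, 0.5, 0.5],
  xyz=[
    [0.4, 0, -0.5],
    [0.8, 0, -0.9],
    [1.3, 0, -1.4],
    [1.8, 0, -1.8],
  ],
  twist=[0, 0, 0, 0],
)

```text
t: 8.87
eef_pos: [0.4651, -0.3061, 0.2057]
tool_rot: [0.0, 1.0, 0.023, -0.0]
contact_force: [-2.4, 0.2, 3.2]
gripper_width: 0.503
```

Run:
```python
from h import *
stat()
c=read_camera('scene'); cv2.imwrite('pics/a7c.png',cv2.resize(c['pixels'][130:250,200:360,::-1],None,fx=5,fy=5,interpolation=cv2.INTER_CUBIC))
```

```text
t 8.87 p [ 0.4651 -0.3061  0.2057] psi 0.0461 tz [-0.001 -0.    -1.   ] drip [-0.0941  0.0098] stand [-0.276 -0.64 ] F [-2.44  0.22  3.18] g 0.503 q [ 0.48  0.4  -0.02  1.93  0.01  0.81 -1.06]
```

View pics/a7c.png

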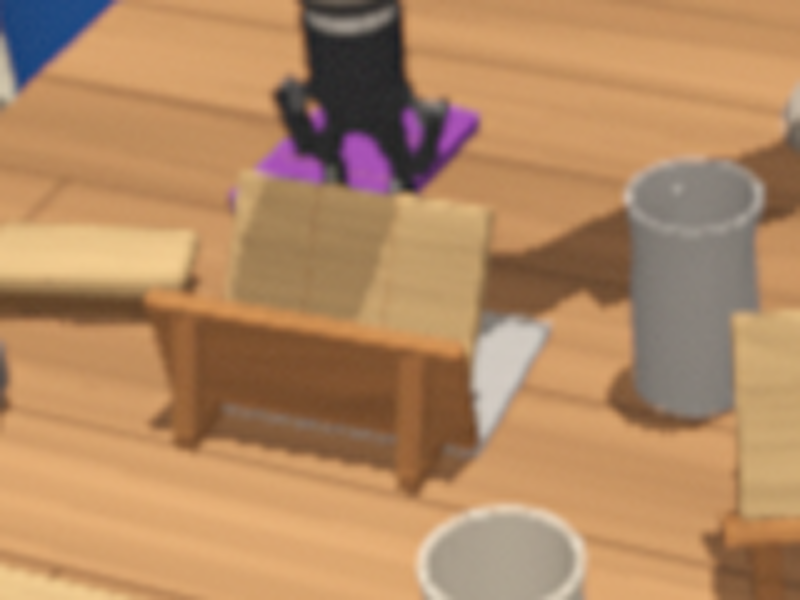

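```bash
cat >> h.py <<'E'
def tilt0(px,pivx=0.,pivz=.04):
    s=dict(np.load('scene.npz'))
    def P(th,y):
        x=pivx-.14*np.cos(th)+.018*np.sin(th); z=pivz+.14*np.sin(th)+.018*np.cos(th)
        return [*fr(D0,DY,x,y),z]
    f=lambda v:np.concatenate([proj(s,P(v[0],v[1]-.1))-px[0],proj(s,P(v[0],v[1]+.1))-px[1]])
    r=least_squares(f,[.5,.012]);th=r.x[0];print('theta',np.degrees(th).round(1),'yc',r.x[1].round(4),'res',r.fun.round(2),'low corner',(pivx-.14*np.cos(th)).round(4),(pivz+.14*np.sin(th)).round(4),'top corner',(pivx-.14*np.cos(th)+.018*np.sin(th)).round(4),(pivz+.14*np.sin(th)+.018*np.cos(th)).round(4))
E
python3 - <<'E'
from h import *
C=lambda a,b:[np.array(cr(*a,200,130)),np.array(cr(*b,200,130))]
tilt0(C((270,183),(511,217)));tilt0(C((258,175),(503,208)));tilt0(C((243,172),(490,209)));tilt(C((243,172),(490,209)))
E
```

```text
theta 40.6 yc 0.0256 res [-0.61 -0.24  0.48  0.81] low corner -0.1062 0.1312 top corner -0.0945 0.1449
theta 46.2 yc 0.0219 res [-0.51  0.77  0.04  2.05] low corner -0.0969 0.1411 top corner -0.0839 0.1535
theta 46.8 yc 0.0114 res [-0.21  0.93 -0.16  1.4 ] low corner -0.0958 0.1421 top corner -0.0826 0.1544
theta deg 47.494312029816726 pivot x -0.007633023026863224 yc 0.009591900585429762 res [ 0.03 -0.21 -0.03  0.21]
corner x -0.10222589855294167 z 0.14320943706710076
```

Run:
```python
from h import *
c=read_camera('scene'); cv2.imwrite('pics/a8c.png',cv2.resize(c['pixels'][140:190,240:310,::-1],None,fx=11,fy=11,interpolation=cv2.INTER_CUBIC))
t=read_camera('top'); cv2.imwrite('pics/a8t.png',cv2.resize(t['pixels'][140:250,340:450,::-1],None,fx=5,fy=5,interpolation=cv2.INTER_CUBIC))
stat()
```

```text
t 9.02 p [ 0.4663 -0.3059  0.2056] psi 0.0476 tz [ 0.002 -0.001 -1.   ] drip [-0.0928  0.01  ] stand [-0.2747 -0.6402] F [-1.94 -0.69  0.76] g 0.498 q [ 0.48  0.4  -0.02  1.93  0.01  0.81 -1.06]
```

View pics/a8c.png

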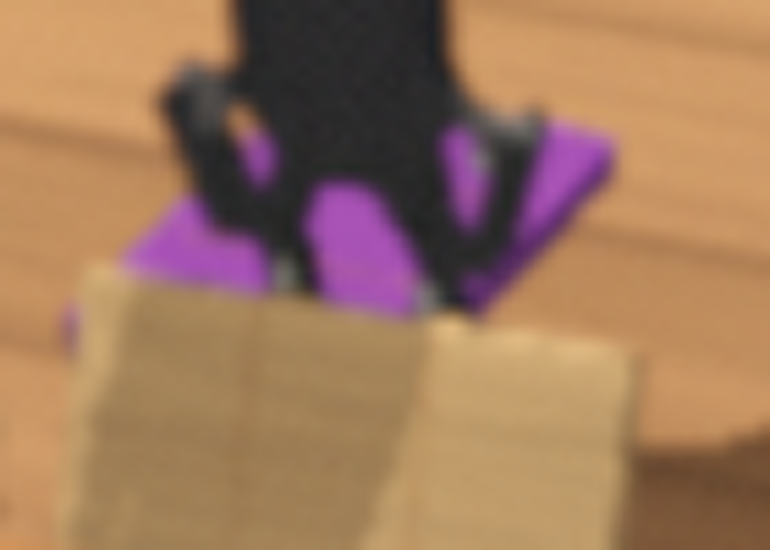

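View pics/a8t.png

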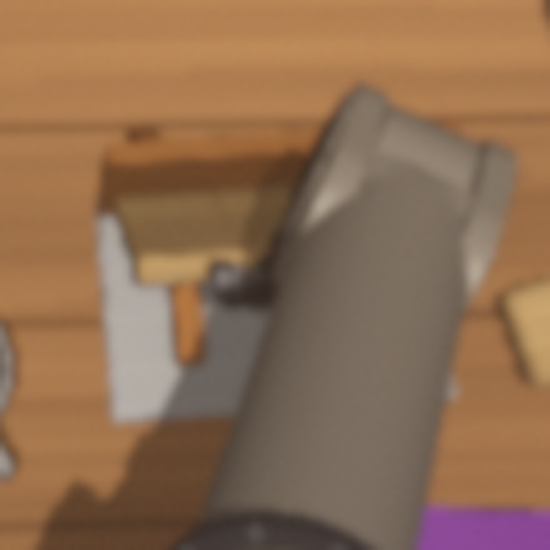

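```bash
cat >> h.py <<'E'
def tiltT(low,topc,far,g=None):
    s=dict(np.load('top.npz'))
    def P(th,px,y,a,b):
        x=px-a*np.cos(th)+b*np.sin(th); z=.04+a*np.sin(th)+b*np.cos(th)
        return [*fr(D0,DY,x,y),z]
    ob=[(.14,0,low),(.14,.018,topc),(0,.018,far)]
    f=lambda v:np.concatenate([(proj(s,P(v[0],v[1],v[2],a,b))-o) for a,b,o in ob if o is not None])
    r=least_squares(f,[.8,0,.11]);th=r.x[0];print('top: theta',np.degrees(th),'pivx',r.x[1],'yedge',r.x[2],'res',r.fun.round(2))
    print('low corner',P(th,r.x[1],0,.14,0)[2],r.x[1]-.14*np.cos(th))
E
python3 - <<'E'
from h import *
C=lambda a:np.array(cr(*a,340,140))
tiltT(C((139,283)),C((135,257)),C((119,193)))
tiltT(C((139,283)),C((135,257)),None)
E
```

```text
top: theta 60.24820493550973 pivx -0.010922427236017097 yedge 0.11374231946233879 res [ 0.02 -0.06  0.68  0.04 -0.77  0.02]
low corner 0.1615456574788905 -0.08039654578403636
top: theta 99.9522414803413 pivx -0.10729689934622218 yedge 0.11598950150080727 res [-0.14 -0.03  0.14  0.03]
low corner 0.17789330158390293 -0.08310108610734133
```

move_arm(
  gripper=[0.5, 0.5, 0.5, 0.5, 0.5],
  xyz=[
    [1.1, 0, -0.6],
    [2.2, 0, -1.1],
    [3.3, 0, -1.5],
    [4.4, 0, -1.9],
    [5.4, 0, -2.1],
  ],
  twist=[0, 0, 0, 0, 0],
)

```text
t: 9.43
eef_pos: [0.5211, -0.303, 0.2268]
tool_rot: [0.0, 1.0, 0.024, 0.001]
contact_force: [-0.0, 0.2, -0.3]
gripper_width: 0.506
```

Run:
```python
from h import *
stat()
c=read_camera('scene'); cv2.imwrite('pics/a9c.png',cv2.resize(c['pixels'][130:250,200:360,::-1],None,fx=5,fy=5,interpolation=cv2.INTER_CUBIC))
```

```text
t 9.43 p [ 0.5211 -0.303   0.2268] psi 0.0477 tz [ 0.002 -0.    -1.   ] drip [-0.0379  0.0103] stand [-0.2224 -0.6567] F [-0.04  0.17 -0.31] g 0.506 q [ 0.44  0.44 -0.02  1.81  0.01  0.89 -1.11]
```

View pics/a9c.png

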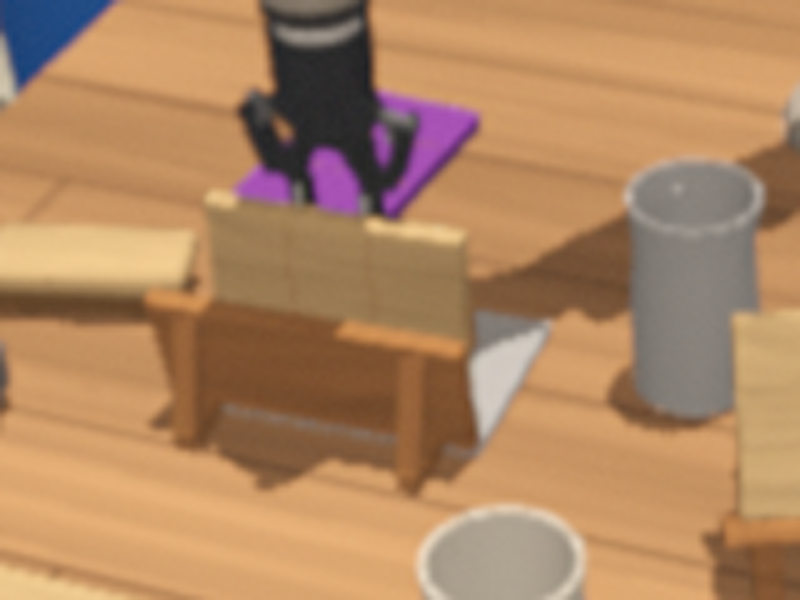

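move_arm(
  gripper=[0.5, 0.5, 0.5, 0.5],
  xyz=[
    [1.1, 0, -0.3],
    [2.2, 0, -0.3],
    [3.3, 0, -0.3],
    [4.4, 0, -0.2],
  ],
  twist=[0, 0, 0, 0],
)

```text
t: 9.82
eef_pos: [0.564, -0.3012, 0.2281]
tool_rot: [-0.0, 1.0, 0.023, -0.0]
contact_force: [-0.5, -0.7, 0.6]
gripper_width: 0.502
```

Run:
```python
from h import *
stat()
c=read_camera('scene'); cv2.imwrite('pics/a10c.png',cv2.resize(c['pixels'][130:250,200:360,::-1],None,fx=5,fy=5,interpolation=cv2.INTER_CUBIC))
```

```text
t 9.82 p [ 0.564  -0.3012  0.2281] psi 0.0467 tz [-0.  0. -1.] drip [0.005 0.01 ] stand [-0.1816 -0.67  ] F [-0.45 -0.72  0.58] g 0.502 q [ 0.41  0.49 -0.02  1.71  0.01  0.93 -1.14]
```

View pics/a10c.png

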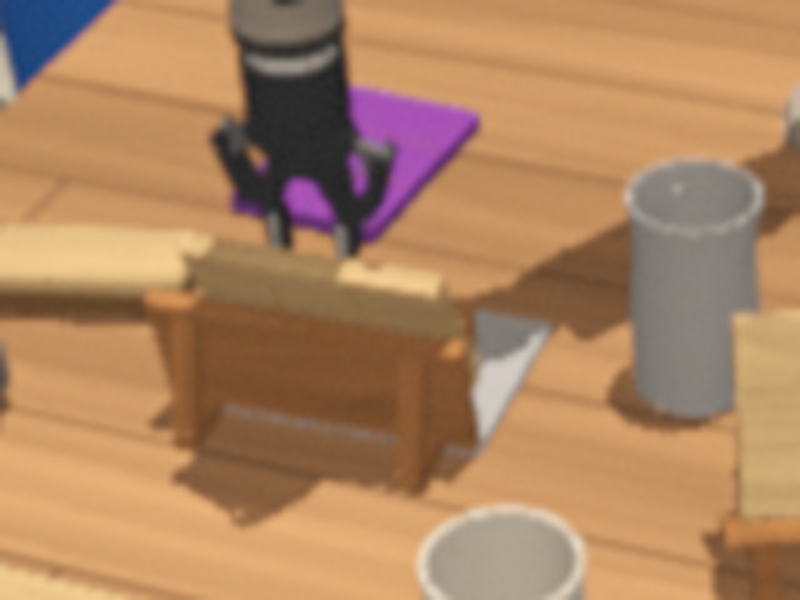

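move_arm(
  gripper=[0.5, 0.5, 0.7, 0.9, 0.9],
  xyz=[
    [-2.0, 0, 0],
    [-3.5, 0, -2],
    [-3.5, 0, -6],
    [-3.5, 0, -10],
    [-3.5, 0, -12],
  ],
  twist=[0, 0, -0.1, -0.22, -0.34],
)

```text
t: 10.28
eef_pos: [0.5293, -0.3035, 0.353]
tool_rot: [0.002, 0.981, 0.195, 0.002]
contact_force: [0.6, -1.1, 0.3]
gripper_width: 0.894
```

Run:
```python
from h import *
stat()
c=read_camera('scene'); cv2.imwrite('pics/b1c.png',cv2.resize(c['pixels'][130:250,200:360,::-1],None,fx=5,fy=5,interpolation=cv2.INTER_CUBIC))
print([(np.round(d['centre'],3),round(d['p'],2)) for d in spot_point('board','scene')])
c=read_camera('top'); cv2.imwrite('pics/b1t.png',cv2.resize(c['pixels'][140:250,330:470,::-1],None,fx=5,fy=5,interpolation=cv2.INTER_CUBIC))
print([(np.round(d['centre'],3),round(d['p'],2)) for d in spot_point('board','top')])
```

```text
t 10.28 p [ 0.5293 -0.3035  0.353 ] psi 0.3921 tz [ 0.005 -0.003 -1.   ] drip [-0.0298  0.0094] stand [-0.2149 -0.66  ] F [ 0.62 -1.1   0.31] g 0.894 q [ 0.48  0.33 -0.08  1.66  0.03  1.15 -0.79]
[(array([ 0.225, -0.438,  0.008]), 0.82), (array([ 0.557, -0.295,  0.105]), 0.77)]
[(array([ 0.559, -0.294,  0.105]), 0.94), (array([ 0.229, -0.441,  0.015]), 0.79)]
```

View pics/b1c.png

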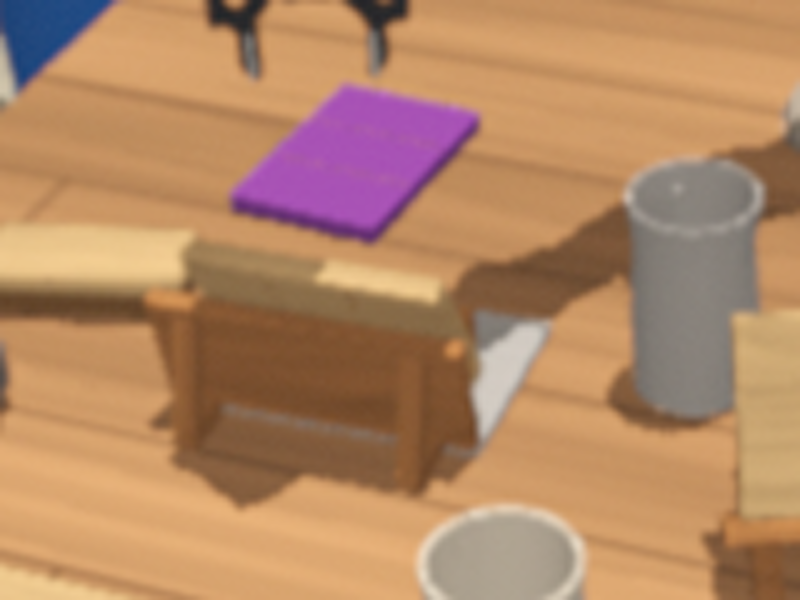

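View pics/b1t.png

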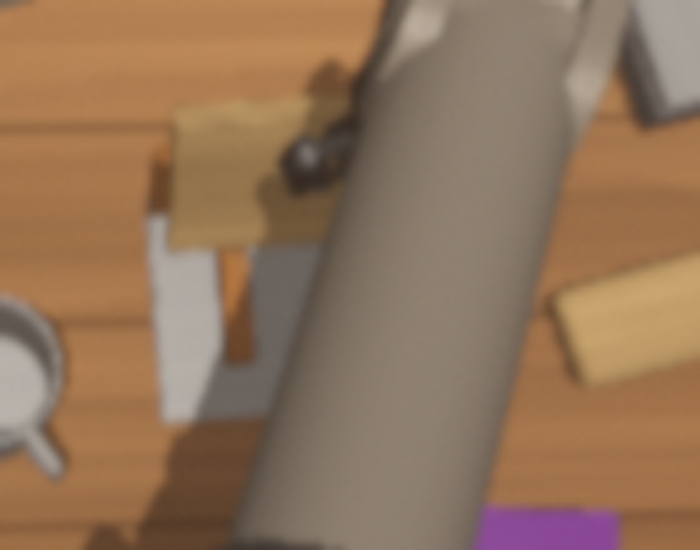

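Run:
```python
from h import *
print(tor(D0,DY,[.558,-.2945]))
delta([*fr(D0,DY,.012,.015),.30],DY+np.pi/2)
```

```text
[-0.00069964  0.0170517 ]
xyz cm [4.2  0.95 4.83] twist -1.233 dist cm 6.5
```

move_arm(
  gripper=[0.9, 0.9, 0.9, 0.9, 0.9],
  xyz=[
    [1, 0.2, 0],
    [2, 0.4, 0],
    [3, 0.6, 0],
    [4, 0.9, 0],
    [4.2, 0.95, 0],
  ],
  twist=[-0.12, -0.24, -0.36, -0.48, -0.6],
)

```text
t: 10.9
eef_pos: [0.5716, -0.2946, 0.3456]
tool_rot: [-0.002, 0.879, 0.476, -0.001]
contact_force: [-0.1, -0.3, 0.2]
gripper_width: 0.9
```

move_arm(
  gripper=[0.9, 0.9, 0.9, 0.9, 0.9],
  xyz=[
    [0, 0, 0],
    [0, 0, 0],
    [0, 0, 0],
    [0, 0, 1.5],
    [0, 0, 3],
  ],
  twist=[-0.12, -0.24, -0.36, -0.48, -0.6],
)

```text
t: 11.32
eef_pos: [0.5705, -0.2956, 0.3164]
tool_rot: [-0.001, 0.7, 0.714, -0.0]
contact_force: [0.0, -0.3, -0.6]
gripper_width: 0.902
```

Run:
```python
from h import *
stat();delta([*fr(D0,DY,.012,.015),.206],DY+np.pi/2)
```

```text
t 11.32 p [ 0.5705 -0.2956  0.3164] psi 1.5914 tz [-0.001  0.001 -1.   ] drip [0.0117 0.0154] stand [-0.1735 -0.667 ] F [ 0.03 -0.3  -0.57] g 0.902 q [ 0.61  0.43 -0.31  1.61  0.14  1.13  0.28]
xyz cm [-0.05  0.04 11.04] twist -0.026 dist cm 11.0
```

move_arm(
  gripper=[0.9, 0.9, 0.9, 0.9],
  xyz=[
    [0, 0, 3],
    [0, 0, 6],
    [0, 0, 8],
    [0, 0, 8],
  ],
  twist=[-0.03, -0.03, -0.03, -0.03],
)

```text
t: 11.65
eef_pos: [0.5672, -0.2945, 0.231]
tool_rot: [-0.006, 0.691, 0.723, -0.002]
contact_force: [-0.7, -0.2, -0.4]
gripper_width: 0.896
```

Run:
```python
from h import *
stat()
c=read_camera('scene'); cv2.imwrite('pics/b2c.png',cv2.resize(c['pixels'][130:250,200:360,::-1],None,fx=5,fy=5,interpolation=cv2.INTER_CUBIC))
delta([*fr(D0,DY,.012,.015),.206],DY+np.pi/2)
```

```text
t 11.65 p [ 0.5672 -0.2945  0.231 ] psi 1.6158 tz [-0.011  0.005 -1.   ] drip [0.0085 0.0166] stand [-0.1763 -0.6648] F [-0.71 -0.19 -0.36] g 0.896 q [ 0.6   0.51 -0.3   1.69  0.18  0.98  0.28]
xyz cm [-0.13  0.23  2.8 ] twist -0.002 dist cm 2.8
```

View pics/b2c.png

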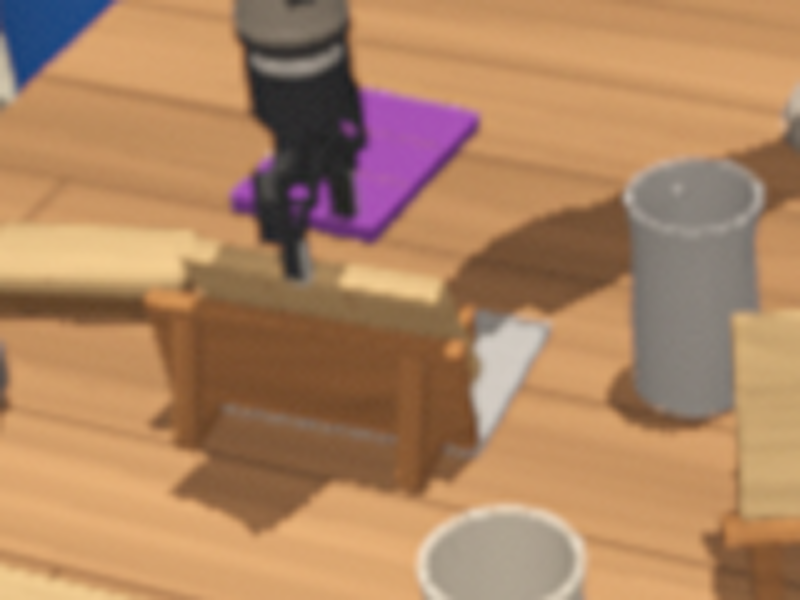

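move_arm(
  gripper=[0.9, 0.9, 0.42, 0.42, 0.42],
  xyz=[
    [0, 0.2, 1.2],
    [0, 0.2, 2.4],
    [0, 0.2, 2.4],
    [0, 0.2, 2.4],
    [0, 0.2, 2.4],
  ],
  twist=[0, 0, 0, 0, 0],
  squeeze=20,
)

```text
t: 12.12
eef_pos: [0.5733, -0.2958, 0.215]
tool_rot: [0.001, 0.691, 0.723, 0.0]
contact_force: [0.6, -0.3, 1.2]
gripper_width: 0.491
```

Run:
```python
from h import *
stat()
```

```text
t 12.12 p [ 0.5733 -0.2958  0.215 ] psi 1.6168 tz [ 0.002 -0.    -1.   ] drip [0.0145 0.015 ] stand [-0.171  -0.6682] F [ 0.6  -0.3   1.24] g 0.491 q [ 0.6   0.54 -0.3   1.7   0.19  0.94  0.27]
```

move_arm(
  gripper=[0.42, 0.42, 0.4, 0.36, 0.33],
  xyz=[
    [0, -0.5, 0.6],
    [0, -1.0, 0.6],
    [0, -1.5, 0.6],
    [0, -2.0, 0.6],
    [0, -2.4, 0.6],
  ],
  twist=[0, 0, 0, 0, 0],
)

```text
t: 12.53
eef_pos: [0.5476, -0.2971, 0.2083]
tool_rot: [-0.0, 0.691, 0.723, -0.0]
contact_force: [-0.3, 0.0, -0.2]
gripper_width: 0.333
```

Run:
```python
from h import *
stat()
c=read_camera('scene'); cv2.imwrite('pics/b3c.png',cv2.resize(c['pixels'][130:250,200:360,::-1],None,fx=5,fy=5,interpolation=cv2.INTER_CUBIC))
```

```text
t 12.53 p [ 0.5476 -0.2971  0.2083] psi 1.6162 tz [-0.001 -0.    -1.   ] drip [-0.0112  0.0149] stand [-0.1955 -0.6604] F [-0.32  0.   -0.25] g 0.333 q [ 0.62  0.51 -0.3   1.75  0.19  0.9   0.29]
```

View pics/b3c.png

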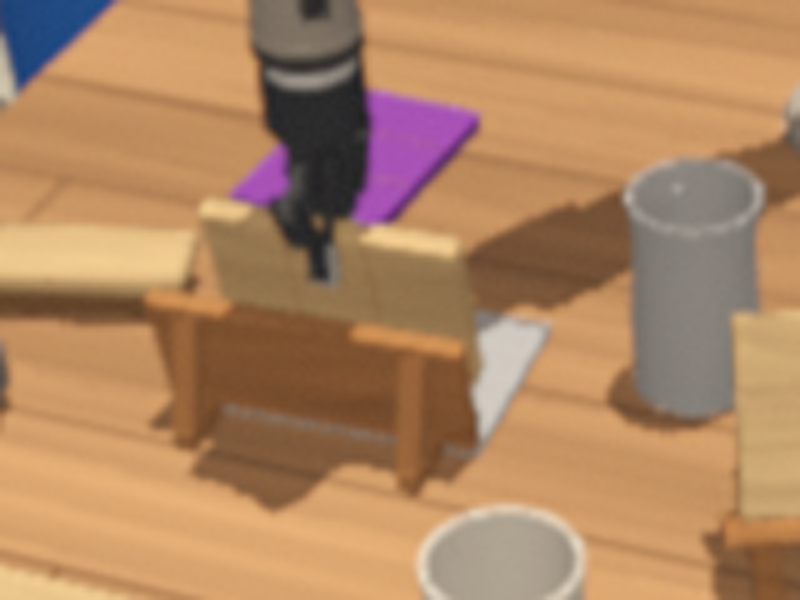

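move_arm(
  gripper=[0.25, 0.1, 0.1, 0.1],
  xyz=[
    [0, 0, 0],
    [0, 0, 0],
    [0, 0, 0],
    [0, 0, 0],
  ],
  twist=[0, 0, 0, 0],
  squeeze=50,
)

```text
t: 12.92
eef_pos: [0.5486, -0.2966, 0.2078]
tool_rot: [-0.0, 0.691, 0.723, 0.0]
contact_force: [-0.4, -1.0, -1.5]
gripper_width: 0.206
```

move_arm(
  gripper=[0.1, 0.1, 0.1, 0.1],
  xyz=[
    [0, -0.2, -1],
    [0, -0.2, -3],
    [0, -0.2, -6],
    [0, -0.2, -8],
  ],
  twist=[0, 0, 0, 0],
)

```text
t: 13.25
eef_pos: [0.5471, -0.2969, 0.2907]
tool_rot: [0.001, 0.691, 0.723, 0.0]
contact_force: [0.9, -0.6, -2.3]
gripper_width: 0.199
```

Run:
```python
from h import *
stat()
c=read_camera('scene'); cv2.imwrite('pics/b4c.png',cv2.resize(c['pixels'][90:250,200:360,::-1],None,fx=4,fy=4,interpolation=cv2.INTER_CUBIC))
```

```text
t 13.25 p [ 0.5471 -0.2969  0.2907] psi 1.6172 tz [ 0.002 -0.    -1.   ] drip [-0.0117  0.0152] stand [-0.1959 -0.66  ] F [ 0.9  -0.65 -2.33] g 0.199 q [ 0.63  0.42 -0.32  1.68  0.15  1.06  0.32]
```

View pics/b4c.png

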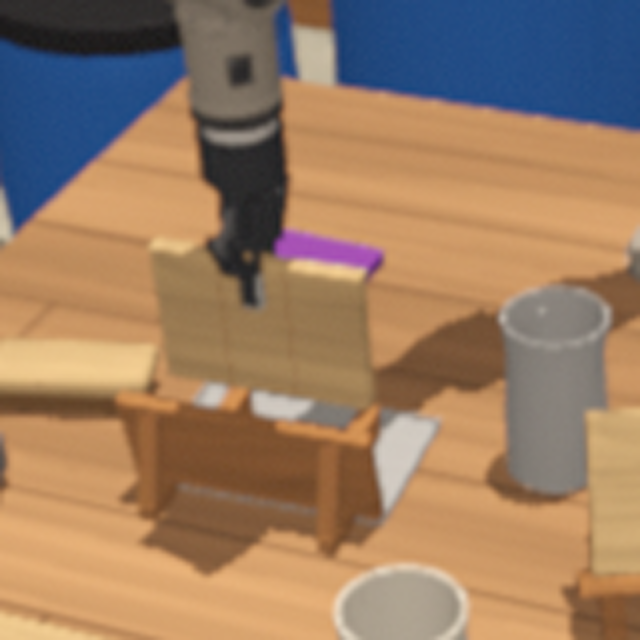

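move_arm(
  gripper=[0.1, 0.1, 0.1, 0.1],
  xyz=[
    [0, 0, -3],
    [0, 0, -6],
    [0, 0, -9],
    [0, 0, -11],
  ],
  twist=[0, 0, 0, 0],
)

```text
t: 13.63
eef_pos: [0.5471, -0.2968, 0.4014]
tool_rot: [0.002, 0.691, 0.723, 0.001]
contact_force: [0.7, -0.0, -2.6]
gripper_width: 0.202
```

Run:
```python
from h import *
stat();delta([*fr(S0,SY,.006,-.004),.40],SY+np.pi/2);print(fr(S0,SY,.006,-.004))
```

```text
t 13.63 p [ 0.5471 -0.2968  0.4014] psi 1.6172 tz [ 0.003 -0.001 -1.   ] drip [-0.0117  0.0153] stand [-0.1959 -0.66  ] F [ 0.69 -0.03 -2.59] g 0.202 q [ 0.64  0.34 -0.32  1.55  0.11  1.27  0.35]
xyz cm [ 6.863e+01 -8.300e-01  4.000e-02] twist -0.311 dist cm 68.6
[0.50701956 0.38834899]
```

move_arm(
  gripper=[0.1, 0.1, 0.1, 0.1, 0.1],
  xyz=[
    [2, 0, 0],
    [5, 0, 0],
    [8.5, 0, 0],
    [12, 0, 0],
    [15.5, 0, 0],
  ],
  twist=[0, 0, 0, 0, 0],
)

```text
t: 14.05
eef_pos: [0.5389, -0.1405, 0.3981]
tool_rot: [-0.0, 0.691, 0.723, 0.0]
contact_force: [1.7, 0.0, -2.7]
gripper_width: 0.204
```

move_arm(
  gripper=[0.1, 0.1, 0.1, 0.1, 0.1],
  xyz=[
    [3.5, 0, 0],
    [7, 0, 0],
    [10.5, 0, 0],
    [14, 0, 0],
    [17.5, 0, 0],
  ],
  twist=[0, 0, 0, 0, 0],
)

```text
t: 14.47
eef_pos: [0.5308, 0.0344, 0.3982]
tool_rot: [0.0, 0.691, 0.723, -0.0]
contact_force: [0.9, -0.3, -2.8]
gripper_width: 0.203
```

move_arm(
  gripper=[0.1, 0.1, 0.1, 0.1, 0.1],
  xyz=[
    [3.5, 0, 0],
    [7, 0, 0],
    [10.5, 0, 0],
    [14, 0, 0],
    [17.5, 0, 0],
  ],
  twist=[-0.04, -0.08, -0.12, -0.16, -0.2],
)

```text
t: 14.88
eef_pos: [0.5228, 0.2091, 0.3982]
tool_rot: [0.0, 0.614, 0.789, -0.0]
contact_force: [1.3, 0.6, -2.9]
gripper_width: 0.205
```

Run:
```python
from h import *
stat();delta([*fr(S0,SY,.006,-.004),.40],SY+np.pi/2)
```

```text
t 14.88 p [0.5228 0.2091 0.3982] psi 1.8188 tz [ 0. -0. -1.] drip [-0.0122  0.5218] stand [-0.0419 -0.1774] F [ 1.34  0.64 -2.87] g 0.205 q [ 0.03  0.28 -0.63  1.67  0.17  1.25 -0.4 ]
xyz cm [17.76  2.87 -0.18] twist -0.109 dist cm 18.0
```

move_arm(
  gripper=[0.1, 0.1, 0.1, 0.1, 0.1],
  xyz=[
    [3.5, 0.6, 0],
    [7, 1.2, 0],
    [10.5, 1.8, 0],
    [14, 2.4, 0],
    [17.0, 2.9, 0],
  ],
  twist=[-0.03, -0.06, -0.09, -0.11, -0.11],
)

```text
t: 15.3
eef_pos: [0.5092, 0.3819, 0.398]
tool_rot: [-0.0, 0.57, 0.822, 0.0]
contact_force: [0.1, -0.0, -2.8]
gripper_width: 0.201
```

Run:
```python
from h import *
stat();delta([*fr(S0,SY,.006,-.004),.30],SY+np.pi/2)
```

```text
t 15.3 p [0.5092 0.3819 0.398 ] psi 1.9292 tz [-0.001  0.001 -1.   ] drip [-0.0177  0.695 ] stand [ 0.0057 -0.0108] F [ 0.11 -0.04 -2.8 ] g 0.201 q [-0.25  0.43 -0.68  1.5   0.27  1.31 -0.6 ]
xyz cm [0.67 0.03 9.8 ] twist 0.001 dist cm 9.8
```

move_arm(
  gripper=[0.1, 0.1, 0.1, 0.1, 0.1],
  xyz=[
    [0.6, 0, 3],
    [0.7, 0, 6],
    [0.7, 0, 9],
    [0.7, 0, 12],
    [0.7, 0, 13],
  ],
  twist=[0, 0, 0, 0, 0],
)

```text
t: 15.72
eef_pos: [0.5061, 0.3841, 0.2631]
tool_rot: [-0.001, 0.571, 0.821, -0.004]
contact_force: [-0.9, -1.1, -3.5]
gripper_width: 0.207
```

Run:
```python
from h import *
stat()
c=read_camera('scene'); cv2.imwrite('pics/c1c.png',cv2.resize(c['pixels'][120:270,380:540,::-1],None,fx=5,fy=5,interpolation=cv2.INTER_CUBIC)[:, :800][:750][::1][:600+150])
t=read_camera('top'); cv2.imwrite('pics/c1t.png',cv2.resize(t['pixels'][130:250,150:310,::-1],None,fx=5,fy=5,interpolation=cv2.INTER_CUBIC))
stat()
```

```text
t 15.72 p [0.5061 0.3841 0.2631] psi 1.9272 tz [-0.006 -0.005 -1.   ] drip [-0.0206  0.6973] stand [ 0.0037 -0.0077] F [-0.89 -1.12 -3.49] g 0.207 q [-0.28  0.53 -0.65  1.66  0.35  1.08 -0.68]
t 15.82 p [0.507  0.3849 0.266 ] psi 1.9268 tz [-0.004 -0.003 -1.   ] drip [-0.0197  0.6981] stand [ 0.0048 -0.0072] F [ 0.01 -0.6  -2.72] g 0.206 q [-0.28  0.53 -0.65  1.65  0.35  1.08 -0.68]
```

View pics/c1c.png

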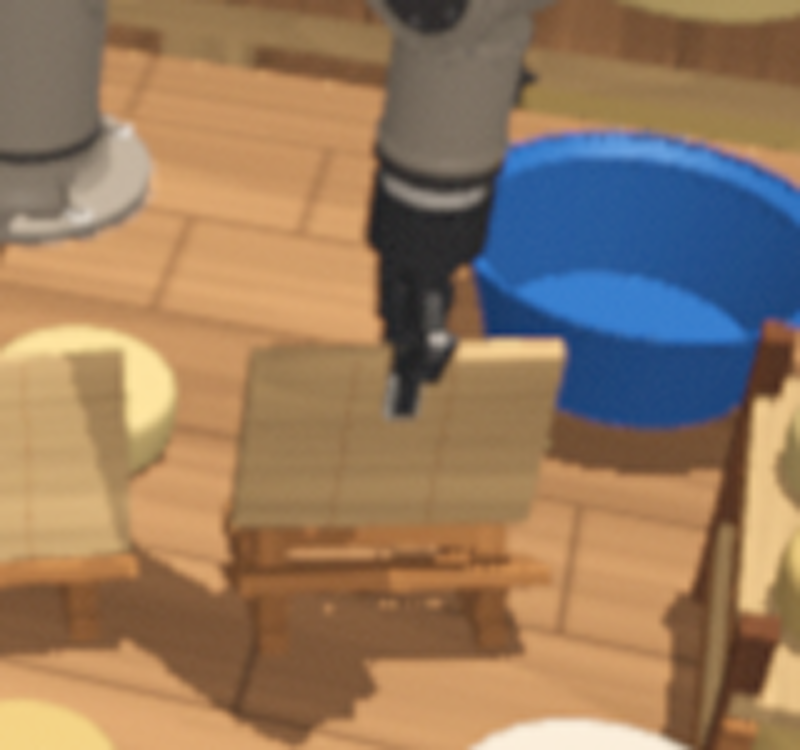

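View pics/c1t.png

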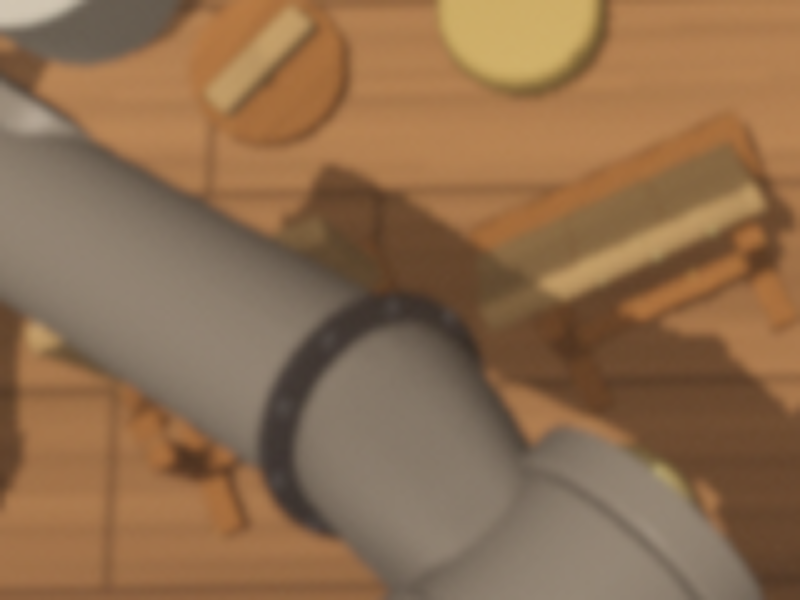

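move_arm(
  gripper=[0.1, 0.1, 0.1, 0.1],
  xyz=[
    [0.3, 0, 1],
    [0.3, 0, 2],
    [0.3, 0, 2.7],
    [0.3, 0, 3.0],
  ],
  twist=[0, 0, 0, 0],
)

```text
t: 16.15
eef_pos: [0.5066, 0.3887, 0.2376]
tool_rot: [0.0, 0.571, 0.821, -0.0]
contact_force: [-1.2, -0.6, -3.3]
gripper_width: 0.2
```

move_arm(
  gripper=[0.1, 0.1],
  xyz=[
    [0, 0, 0.25],
    [0, 0, 0.5],
  ],
  twist=[0, 0],
)

```text
t: 16.32
eef_pos: [0.5069, 0.3889, 0.2333]
tool_rot: [0.0, 0.571, 0.821, 0.0]
contact_force: [0.4, -0.6, -2.1]
gripper_width: 0.201
```

Run:
```python
from h import *
stat()
c=read_camera('scene'); cv2.imwrite('pics/c2c.png',cv2.resize(c['pixels'][150:270,380:540,::-1],None,fx=5,fy=5,interpolation=cv2.INTER_CUBIC))
```

```text
t 16.32 p [0.5069 0.3889 0.2333] psi 1.9266 tz [ 0.001  0.    -1.   ] drip [-0.0197  0.7021] stand [ 0.0061 -0.0034] F [ 0.45 -0.62 -2.1 ] g 0.201 q [-0.3   0.57 -0.63  1.68  0.38  1.02 -0.71]
```

View pics/c2c.png

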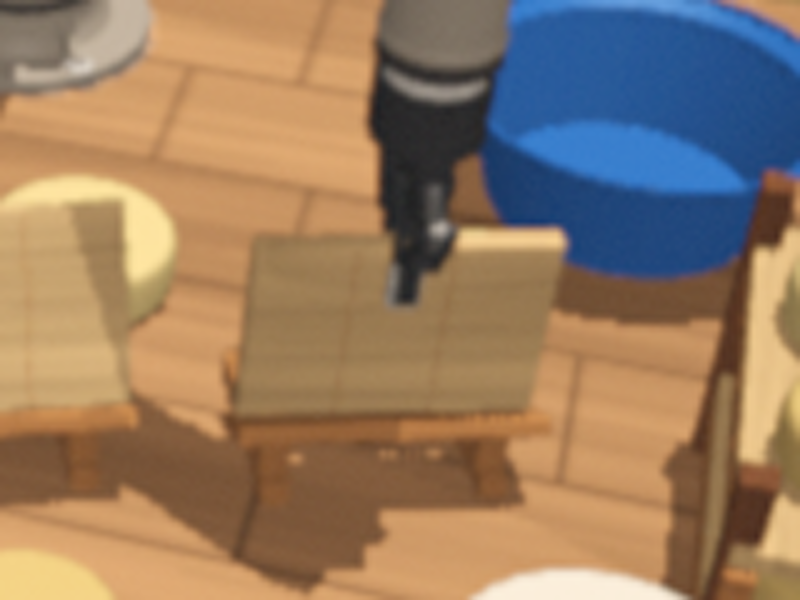

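move_arm(
  gripper=[0.1, 0.1, 0.1],
  xyz=[
    [0, 0, 0.2],
    [0, 0, 0.4],
    [0, 0, 0.4],
  ],
  twist=[0, 0, 0],
)

```text
t: 16.62
eef_pos: [0.5073, 0.3889, 0.2311]
tool_rot: [0.001, 0.571, 0.821, 0.001]
contact_force: [-1.9, -4.8, 8.3]
gripper_width: 0.202
```

move_arm(
  gripper=[0.1, 0.26, 0.32, 0.32],
  xyz=[
    [0, 0, -0.2],
    [0, 0, -0.2],
    [0, -0.2, -0.1],
    [0, -0.4, 0],
  ],
  twist=[0, 0, 0, 0],
)

```text
t: 16.95
eef_pos: [0.5029, 0.3876, 0.2294]
tool_rot: [0.0, 0.571, 0.821, 0.0]
contact_force: [0.3, 0.2, 1.1]
gripper_width: 0.319
```

Run:
```python
from h import *
stat()
c=read_camera('scene'); cv2.imwrite('pics/c3c.png',cv2.resize(c['pixels'][150:270,380:540,::-1],None,fx=5,fy=5,interpolation=cv2.INTER_CUBIC))
```

```text
t 16.95 p [0.5029 0.3876 0.2294] psi 1.9267 tz [ 0.001  0.001 -1.   ] drip [-0.0237  0.701 ] stand [ 0.0019 -0.0032] F [0.33 0.17 1.06] g 0.319 q [-0.3   0.57 -0.63  1.69  0.38  1.01 -0.71]
```

View pics/c3c.png

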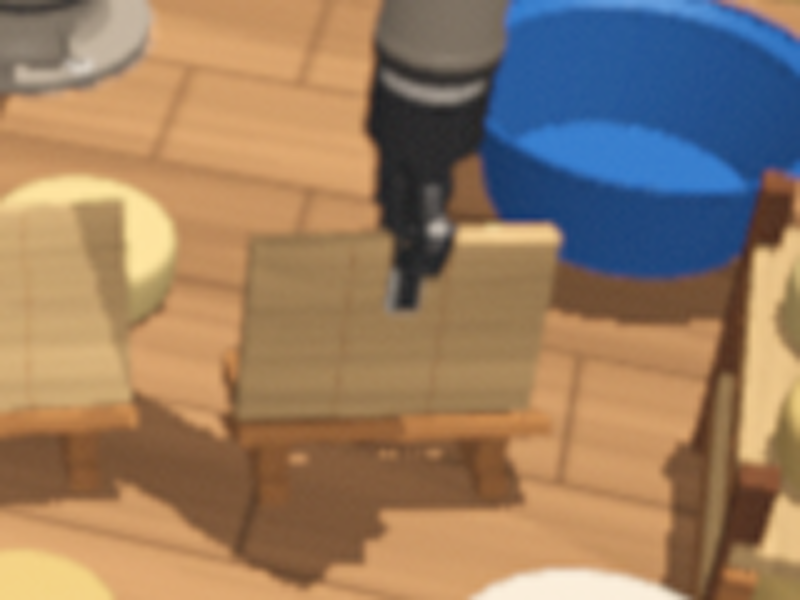

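move_arm(
  gripper=[0.34, 0.37, 0.41, 0.45, 0.48],
  xyz=[
    [0, -0.7, 0.1],
    [0, -1.4, 0.3],
    [0, -2.1, 0.5],
    [0, -2.7, 0.7],
    [0, -3.3, 0.9],
  ],
  twist=[0, 0, 0, 0, 0],
)

```text
t: 17.42
eef_pos: [0.471, 0.3755, 0.2198]
tool_rot: [-0.0, 0.571, 0.821, -0.0]
contact_force: [-0.5, -0.5, -0.8]
gripper_width: 0.481
```

Run:
```python
from h import *
stat()
c=read_camera('scene'); cv2.imwrite('pics/c4c.png',cv2.resize(c['pixels'][150:270,380:540,::-1],None,fx=5,fy=5,interpolation=cv2.INTER_CUBIC))
```

```text
t 17.42 p [0.471  0.3755 0.2198] psi 1.9272 tz [-0. -0. -1.] drip [-0.0562  0.6904] stand [-0.0323 -0.0034] F [-0.51 -0.49 -0.79] g 0.481 q [-0.3   0.53 -0.64  1.78  0.38  0.96 -0.74]
```

View pics/c4c.png

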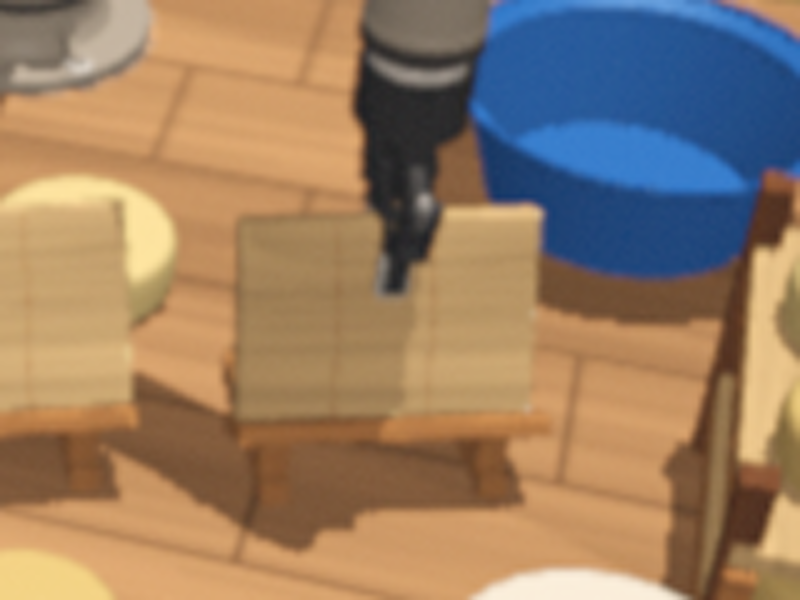

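move_arm(
  gripper=[0.52, 0.56, 0.6, 0.62, 0.62],
  xyz=[
    [0, -0.4, 0.1],
    [0, -0.8, 0.2],
    [0, -1.2, 0.2],
    [0, -1.6, 0.2],
    [0, -1.6, 0.2],
  ],
  twist=[0, 0, 0, 0, 0],
)

```text
t: 17.88
eef_pos: [0.4564, 0.3703, 0.2183]
tool_rot: [0.0, 0.571, 0.821, 0.0]
contact_force: [-0.6, -0.5, -0.6]
gripper_width: 0.619
```

Run:
```python
from h import *
stat()
c=read_camera('scene'); cv2.imwrite('pics/c5c.png',cv2.resize(c['pixels'][150:270,380:540,::-1],None,fx=5,fy=5,interpolation=cv2.INTER_CUBIC))
for n in('scene','top'):
    if n=='top': read_camera(n)
    print([(np.round(d['centre'],3),round(d['p'],2)) for d in spot_point('board',n)])
def sr(p): 
    x,y=tor(S0,SY,p);z=p[2]-.055;a=np.pi/6
    return np.cos(a)*x+np.sin(a)*z,y,-np.sin(a)*x+np.cos(a)*z
for q in ('board',):
  for d in spot_point(q,'scene'): print(np.round(sr(d['centre']),4))
```

```text
t 17.88 p [0.4564 0.3703 0.2183] psi 1.9273 tz [ 0.  0. -1.] drip [-0.071   0.6859] stand [-0.0478 -0.0032] F [-0.62 -0.49 -0.55] g 0.619 q [-0.29  0.51 -0.65  1.81  0.38  0.94 -0.75]
[(array([0.479, 0.377, 0.121]), 0.95), (array([ 0.563, -0.313,  0.042]), 0.18)]
[(array([ 0.23 , -0.442,  0.012]), 0.79), (array([0.479, 0.382, 0.122]), 0.5)]
[ 0.0118 -0.0047  0.0695]
[-0.1687 -0.6808  0.082 ]
```

View pics/c5c.png

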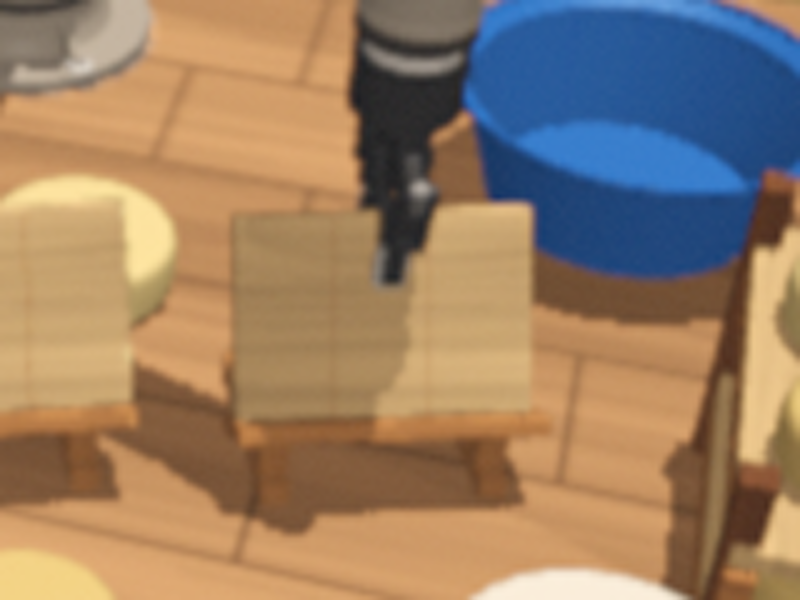

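move_arm(
  gripper=[0.7, 0.8, 0.8, 0.8, 0.8],
  xyz=[
    [0, 0, 0],
    [0, 0, -0.5],
    [0, 0, -2],
    [0, 0, -5],
    [0, 0, -9],
  ],
  twist=[0, 0, 0, 0, 0],
)

```text
t: 18.55
eef_pos: [0.4561, 0.3691, 0.3069]
tool_rot: [-0.001, 0.571, 0.821, -0.003]
contact_force: [1.1, 0.0, 0.1]
gripper_width: 0.796
```

move_arm(
  gripper=[0.8, 0.8, 0.8, 0.8, 0.8],
  xyz=[
    [0, 0, -4],
    [0, 2, -7],
    [0, 5, -8],
    [0, 8, -8],
    [0, 11, -8],
  ],
  twist=[0, 0, 0, 0, 0],
)

```text
t: 18.97
eef_pos: [0.5616, 0.4091, 0.3905]
tool_rot: [0.001, 0.571, 0.821, 0.001]
contact_force: [1.1, -0.1, -0.2]
gripper_width: 0.801
```

Run:
```python
from h import *
stat()
c=read_camera('scene'); cv2.imwrite('pics/d1c.png',cv2.resize(c['pixels'][150:270,380:540,::-1],None,fx=5,fy=5,interpolation=cv2.INTER_CUBIC)); np.savez('sceneD.npz',**{k:np.array(v) for k,v in c.items()})
t=read_camera('top'); cv2.imwrite('pics/d1t.png',cv2.resize(t['pixels'][140:260,150:310,::-1],None,fx=5,fy=5,interpolation=cv2.INTER_CUBIC))
def sr(p): 
    x,y=tor(S0,SY,p);z=p[2]-.055;a=np.pi/6
    return np.cos(a)*x+np.sin(a)*z,y,-np.sin(a)*x+np.cos(a)*z
for n in('scene','top'):
  for d in spot_point('board',n)+spot_point('drying_board',n): print(n,np.round(d['centre'],3),np.round(sr(d['centre']),4),round(d['p'],2))
```

```text
t 18.97 p [0.5616 0.4091 0.3905] psi 1.9263 tz [ 0.003  0.002 -1.   ] drip [0.0359 0.7197] stand [ 0.0644 -0.0036] F [ 1.13 -0.14 -0.22] g 0.801 q [-0.3   0.53 -0.66  1.36  0.32  1.35 -0.6 ]
scene [ 0.226 -0.439  0.008] [-0.4966 -0.6809  0.2321] 0.94
scene [0.477 0.38  0.121] [ 0.0108 -0.0013  0.0695] 0.56
scene [0.556 0.12  0.12 ] [-0.004  -0.2722  0.0769] 0.85
scene [0.496 0.39  0.053] [-0.0039  0.001   0.    ] 0.48
scene [ 0.714  0.401 -0.001] [ 0.1487 -0.0643 -0.1504] 0.43
top [ 0.23  -0.442  0.012] [-0.492  -0.6848  0.2346] 0.85
top [0.479 0.379 0.12 ] [ 0.0122 -0.0028  0.0683] 0.62
top [0.558 0.123 0.124] [ 0.0006 -0.2706  0.0788] 0.91
```

View pics/d1c.png

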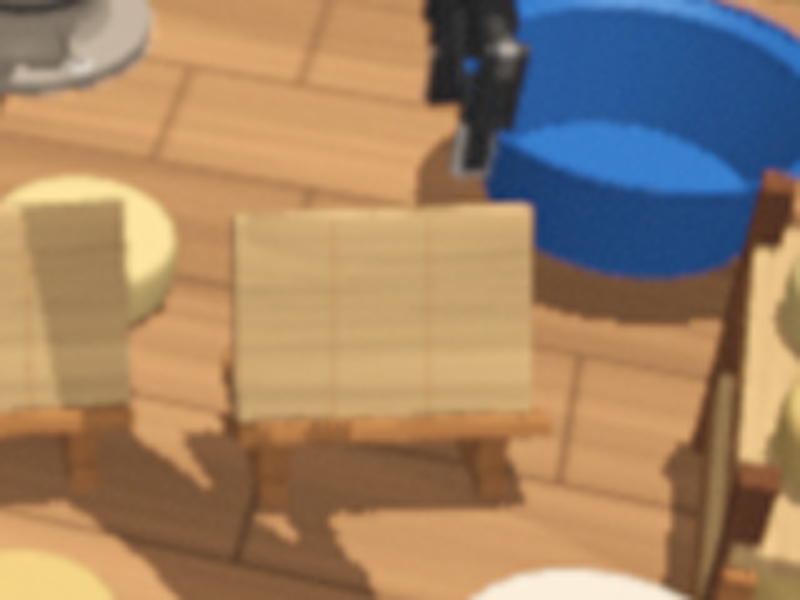

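View pics/d1t.png

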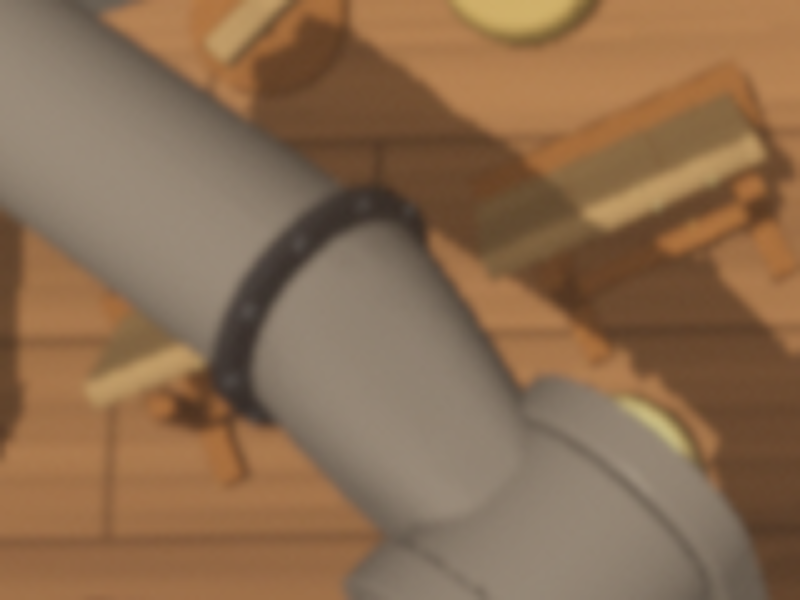

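move_arm(
  gripper=[0.8, 0.8, 0.8, 0.8, 0.8],
  xyz=[
    [-4, 0, -2],
    [-8, 0, -2],
    [-12, 0, -2],
    [-16, 0, -2],
    [-20, 0, -2],
  ],
  twist=[0, 0, 0, 0, 0],
)

```text
t: 19.68
eef_pos: [0.6291, 0.2196, 0.4091]
tool_rot: [0.001, 0.57, 0.821, 0.0]
contact_force: [0.5, -0.1, -0.3]
gripper_width: 0.8
```

move_arm(
  gripper=[0.8, 0.8, 0.8, 0.8, 0.8],
  xyz=[
    [-4, 0, 0],
    [-8, 0, 0],
    [-12, 0, 0],
    [-16, 0, 0],
    [-18, 0, 0],
  ],
  twist=[0, 0, 0, 0, 0],
)

```text
t: 20.1
eef_pos: [0.6932, 0.0461, 0.4086]
tool_rot: [0.001, 0.573, 0.819, -0.001]
contact_force: [0.5, -0.8, -0.4]
gripper_width: 0.798
```

Run:
```python
from h import *
stat()
c=read_camera('scene'); cv2.imwrite('pics/d2c.png',cv2.resize(c['pixels'][180:240,415:495,::-1],None,fx=10,fy=10,interpolation=cv2.INTER_CUBIC)); np.savez('sceneD.npz',**{k:np.array(v) for k,v in c.items()})
t=read_camera('top'); cv2.imwrite('pics/d2t.png',cv2.resize(t['pixels'][170:230,160:240,::-1],None,fx=10,fy=10,interpolation=cv2.INTER_CUBIC)); np.savez('topD.npz',**{k:np.array(v) for k,v in t.items()})
cv2.imwrite('pics/d2full.png',c['pixels'][:,:,::-1])
```

```text
t 20.1 p [0.6932 0.0461 0.4086] psi 1.9209 tz [ 0.001 -0.003 -1.   ] drip [0.1503 0.3509] stand [ 0.0608 -0.3897] F [ 0.48 -0.79 -0.38] g 0.798 q [ 0.22  0.51 -0.59  1.34  0.28  1.38 -0.01]
```

View pics/d2c.png

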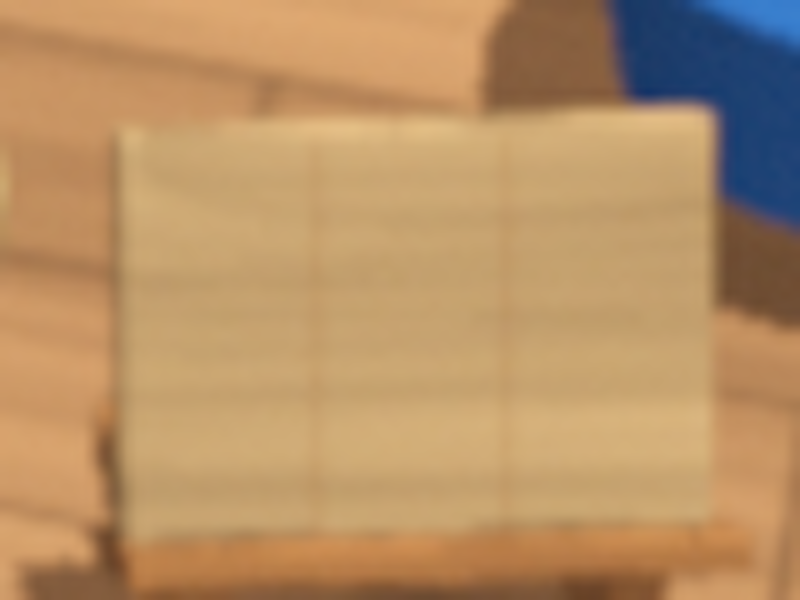

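View pics/d2t.png

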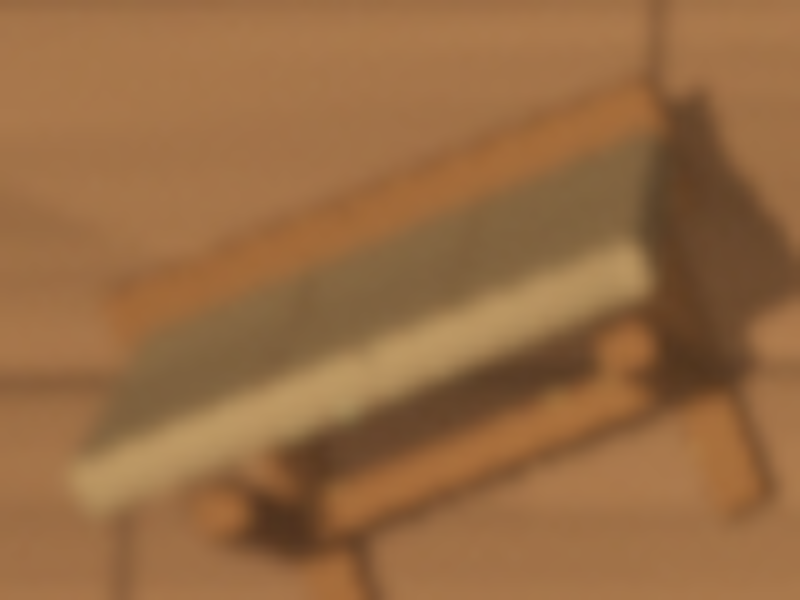

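View pics/d2full.png

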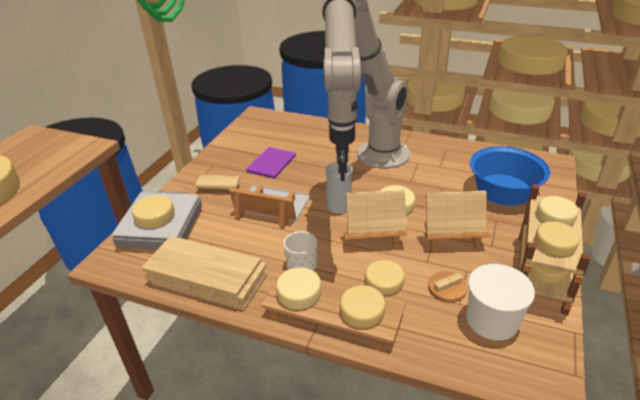

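Run:
```python
from h import *
T=dict(np.load('topD.npz'));S=dict(np.load('sceneD.npz'))
c10=lambda x,y,a,b:np.array([(x+.5)/10-.5+a,(y+.5)/10-.5+b])
a=np.pi/6
def SRw(v,p):
    x,y,z=p; lx=np.cos(a)*x-np.sin(a)*z; lz=.055+np.sin(a)*x+np.cos(a)*z
    return [*fr(v[:2],v[2],lx,y),lz]
def B(v,p): # board local: b=(thick 0..18, y, up 0..140); d foot, e tilt(rad, + top leans away from backrest), yb, yaw r (about normal), rot about up g
    d,e,yb,g=v[3:7]
    x,y,z=p
    X=x*np.cos(e)+z*np.sin(e)-y*np.sin(g)+d; Z=z*np.cos(e)-x*np.sin(e); 
    return SRw(v,[X,yb+y,Z])
ob=[(T,'S',(.034,.106,0),c10(105,293,160,170)),(T,'S',(.034,-.106,0),c10(643,80,160,170)),
(T,'B',(.018,.1,.0),c10(133,347,160,170)),(T,'B',(.018,-.1,0),c10(664,136,160,170)),
(T,'B',(.018,.1,.14),c10(78,468,160,170)),(T,'B',(.018,-.1,.14),c10(638,240,160,170)),
(T,'B',(0,.1,.14),c10(95,517,160,170)),(T,'B',(0,-.1,.14),c10(653,288,160,170)),
(S,'B',(.018,-.1,.0),c10(125,543,415,180)),(S,'B',(.018,.1,0),c10(712,522,415,180)),
(S,'B',(.018,-.1,.14),c10(122,136,415,180)),(S,'B',(.018,.1,.14),c10(714,114,415,180))]
f=lambda v:np.concatenate([proj(C,(SRw if k=='S' else B)(v,p))-o for C,k,p,o in ob]+[np.array([v[0]-.5,v[1]-.39])/.004])
r=least_squares(f,[.5,.39,.357,0,0,0,0])
print('stand',r.x[:3].round(4),'d mm',r.x[3]*1e3,'e deg',np.degrees(r.x[4]),'yb mm',r.x[5]*1e3,'g deg',np.degrees(r.x[6]));print(r.fun.round(2))
J=r.jac;print('sd',np.sqrt(np.diag(np.linalg.inv(J.T@J)))*.6)
print(get_obs()['t'])
```

```text
stand [0.5023 0.3892 0.3844] d mm -5.946945698451127 e deg 1.745752661627454 yb mm -0.3792245129512457 g deg -0.5802200714051128
[-0.76  0.73  0.35 -0.78  0.91 -0.38 -0.43 -0.21 -1.57  0.44 -0.55  0.12
 -0.64  0.25  0.31  0.1  -0.53 -0.14 -0.67 -0.19 -0.49 -0.17 -0.42 -0.1
  0.58 -0.21]
sd [0.0011425  0.00128581 0.01006106 0.00188172 0.01271193 0.00154315
 0.01317682]
20.2
```

Run:
```python
from h import *
read_camera('scene')
for q in ['drying_board','jug','cheese','mould','press_lid','brush']:
    print(q,[(np.round(d['centre'],3),round(d['p'],2)) for d in (spot_in(q,'scene') if q!='drying_board' else spot_point(q,'scene'))[:2]])
stat(); print(hand_in())
```

```text
drying_board [(array([0.559, 0.121, 0.119]), 0.73)]
jug [(array([ 0.456, -0.063,  0.107]), 0.86)]
cheese [(array([0.34 , 0.191, 0.048]), 0.64), (array([ 0.576, -0.296,  0.041]), 0.6)]
mould [(array([ 0.769, -0.078,  0.067]), 0.79)]
press_lid [(array([0.732, 0.401, 0.018]), 0.7)]
brush [(array([ 0.49 , -0.56 ,  0.039]), 0.68), (array([0.524, 0.395, 0.065]), 0.2)]
t 20.55 p [0.6919 0.0545 0.4086] psi 1.9297 tz [ 0.  0. -1.] drip [0.1494 0.3594] stand [ 0.0626 -0.3814] F [-0.03 -0.51  0.09] g 0.8 q [ 0.21  0.51 -0.59  1.34  0.28  1.38 -0.01]
the job is handed in; nothing more can be done
None
```

The board is on the empty stand, let go and leaning back, and the job is handed in at about 20.6 s on the robot's clock. I pushed it flush to the splash board, tipped it up with the fingers, then gripped its top edge, carried it over and lowered it back onto the backrest.

**Leaning on the splash board:** the networks put the board centre at about x = -1 mm and z = 105 mm in the drip rest's frame. Both are inside the limits.

**On the stand:** the networks put its centre at x ≈ 11–12, y ≈ -2, z ≈ 69 mm; home is 9, 0, 70. That is within tolerance, though x is 2–3 mm off and the limit is 14 mm.

**A check that disagreed:** my fit to the board's corner pixels gave a tilt error of 1.7° and a yaw error of 0.6°, both inside 3.4°. It also put the foot about 6 mm behind the backrest, which is impossible. I took that as measurement noise, not a foot standing out, and did not press the board home to make sure.

**Everything else:** the drying board and every other thing I re-checked read within about 6 mm (jug within about 11 mm) of their first readings. I did not check the smaller cheese wheel again after the first pictures. The gripper was clear of everything at hand-in, with the contact force near zero.

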